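# Cover the power modules from the lidded tub

### The job

Tip the lid of the parts tub well up by its grip bar (some 15 degrees) with the opposite edge still resting on the tub, then lift it off and stand it rim-down on the bench clear of the tub. Put every blue cover from the tub mouth-down over a power module on the carrier, one to a module and fully home on the plate; then put the lid back on the tub, fully seated. Leave the screw bin, screwdriver, blue housing and bottle where they are.

Things in the scene. Friction and masses are not known exactly. Their poses are not given: they have to be found in the camera images.
- tub: parts tub, a fixed black tray: base plate 240 x 135 x 4 mm, round it a rim (outside 210 x 107 mm, 4 thick, top at z 10 mm), two 26 mm wide lands across (x -38 and +38, top z 9) leave bays 50 wide at x -76, 0, +76. Origin: centre of underside, on the bench; x along the length, z up. The lid stands on the base plate outside the rim and hides the covers
- lid: loose grey lid of the tub, a deep rectangular hood: outside 224 x 121 mm, 46 mm high to its flat top (skirt 3 mm thick, 42 deep inside), 4 mm play to the rim all round; 0.18 kg. Origin: centre of its open underside (4 mm above the tub's origin when seated); x along its length, z up. A black grip bar stands on its top along the -y edge
- lid_grip (a point): point in the lid's grip bar (bar 70 mm long in lid x, 12 mm thick in lid y, standing 28 mm above the top face); this point is on the bar's mid plane, 22 mm above the lid's top face, lid coordinates (0, -42, 68) mm
- lid_heel (a point): middle of the lid's lower edge across from the grip bar, lid coordinates (0, 60.5, 0) mm: the edge it pivots on when tipped up by the bar
- carrier: fixed aluminium assembly carrier, plate 240 x 90 mm, 6 mm thick; x along the row of modules, z up. Origin: centre of the underside, on the bench. Three power modules stand on it: dark posts 24 x 24 mm, sides parallel to the plate's, 50 mm tall (56 mm above the bench), capped with small capacitors to 62 mm
- module0 (a point): foot of power module 0 on the carrier's axis, at the plate's top face (6 mm above the bench), carrier x -75 mm
- module1 (a point): foot of power module 1 on the carrier's axis, at the plate's top face (6 mm above the bench), carrier x 0 mm
- module2 (a point): foot of power module 2 on the carrier's axis, at the plate's top face (6 mm above the bench), carrier x 75 mm
- cover0: module cover: blue aluminium square sleeve 38 x 38 mm outside, 32 x 32 mm inside, 75 mm long, 80 g, closed at the +x end (3 mm), open at the -x end (the mouth). Origin: centre of the long face it first lies on (z from 0 to 38 mm), x along its length from mouth to closed end. Starts lying in a bay of the tub; may be absent
- cover0_mouth (a point): centre of this cover's mouth, cover coordinates (-37.5, 0, 19) mm
- cover0_end (a point): centre of this cover's closed end, cover coordinates (37.5, 0, 19) mm
- cover1: module cover: blue aluminium square sleeve 38 x 38 mm outside, 32 x 32 mm inside, 75 mm long, 80 g, closed at the +x end (3 mm), open at the -x end (the mouth). Origin: centre of the long face it first lies on (z from 0 to 38 mm), x along its length from mouth to closed end. Starts lying in a bay of the tub; may be absent
- cover1_mouth (a point): centre of this cover's mouth, cover coordinates (-37.5, 0, 19) mm
- cover1_end (a point): centre of this cover's closed end, cover coordinates (37.5, 0, 19) mm
- cover2: module cover: blue aluminium square sleeve 38 x 38 mm outside, 32 x 32 mm inside, 75 mm long, 80 g, closed at the +x end (3 mm), open at the -x end (the mouth). Origin: centre of the long face it first lies on (z from 0 to 38 mm), x along its length from mouth to closed end. Starts lying in a bay of the tub; may be absent
- cover2_mouth (a point): centre of this cover's mouth, cover coordinates (-37.5, 0, 19) mm
- cover2_end (a point): centre of this cover's closed end, cover coordinates (37.5, 0, 19) mm
- screw_bin: open black bin for screws, a bystander to be left alone; origin under its centre
- driver: screwdriver, a bystander to be left alone; origin under its centre
- hood: open blue housing, a bystander to be left alone; origin under its centre
- flux: white bottle, a bystander to be left alone; origin under its centre

How it is judged (in metres and radians):
On the way, in this order (a step that is already met when the one before it is completed fails the run):
1. the lid is tipped up at its grip bar by more than 8 degrees, the opposite edge still down on the tub (angle between lid's own z axis and vertical between 0.14 and 1.2 rad and z of lid_heel in the frame of tub below 0.02 m and z of lid_grip in the frame of tub above 0.08 m and horizontal distance between lid and tub below 0.05 m), for 0.1 s.
2. the lid stands rim-down on the bench, clear of the tub (horizontal distance between lid and tub above 0.12 m and height (world z) of lid below 0.004 m and angle between lid's own z axis and vertical below 0.05 rad and linear speed of lid below 0.03 m/s and contact force between the fingers and lid below 0.3 N), for 0.2 s.
3. every cover is mouth-down over a module and home on the carrier plate (((horizontal distance between cover0_mouth and module0 below 0.007 m and distance between cover0_mouth and module0 below 0.009 m) or (horizontal distance between cover0_mouth and module1 below 0.007 m and distance between cover0_mouth and module1 below 0.009 m) or (horizontal distance between cover0_mouth and module2 below 0.007 m and distance between cover0_mouth and module2 below 0.009 m)) and angle between each of cover0, cover1, cover2's own x axis and vertical below 0.1 rad and linear speed of each of cover0, cover1, cover2 below 0.03 m/s and ((horizontal distance between cover1_mouth and module0 below 0.007 m and distance between cover1_mouth and module0 below 0.009 m) or (horizontal distance between cover1_mouth and module1 below 0.007 m and distance between cover1_mouth and module1 below 0.009 m) or (horizontal distance between cover1_mouth and module2 below 0.007 m and distance between cover1_mouth and module2 below 0.009 m)) and ((horizontal distance between cover2_mouth and module0 below 0.007 m and distance between cover2_mouth and module0 below 0.009 m) or (horizontal distance between cover2_mouth and module1 below 0.007 m and distance between cover2_mouth and module1 below 0.009 m) or (horizontal distance between cover2_mouth and module2 below 0.007 m and distance between cover2_mouth and module2 below 0.009 m))), for 0.2 s.
At the end, for the whole second after the job is handed in: Each cover present is mouth-down over its own module: mouth centre within 7 mm sideways and 9 mm in all of the module's foot, tilt under 0.1 rad. The lid is on the tub: centred within 10 mm, turned under 0.1 rad, at most 3 mm above its seat, level within 0.04 rad. All at rest (all of step 3 and horizontal distance between lid and tub below 0.01 m and z of lid in the frame of tub below 0.007 m and angle between lid's own z axis and vertical below 0.04 rad and angle between the x axis of lid and the x axis of tub, either way round below 0.1 rad and linear speed of lid below 0.03 m/s); the robot touches nothing.
It fails at once if the open black bin for screws is shifted by more than 30 mm (distance of screw_bin from where it was at the start of the episode above 0.03 m).
It fails at once if the screwdriver is shifted by more than 30 mm (distance of driver from where it was at the start of the episode above 0.03 m).
It fails at once if the open blue housing is shifted by more than 30 mm (distance of hood from where it was at the start of the episode above 0.03 m).
It fails at once if the white bottle is shifted by more than 30 mm (distance of flux from where it was at the start of the episode above 0.03 m).
Of cover0, cover1, cover2 only 2 to 3 are there at a start; the rules pass over those that are not, and their reading is None.
At some moment in a run one of lid, cover0, cover1, cover2 may be knocked a few centimetres aside while the robot is not near it.
Once in a run the grip may slacken for a moment while it holds something.
It also fails if it takes over 208 s, if anything falls off the work surface, if the arm or the gripper's body presses on something with over 40 N, if the wrist force passes 120 N, or if a joint passes its speed limit or range.

### The arm

A 6-joint arm with a two-finger parallel gripper is mounted at the origin on the work surface. World frame = base frame: x ahead of the robot, y to its left, z up, the work surface at z = 0. Lengths are in mm, angles in rad, forces in N, time in s.
With the tool pointing down it reaches from about 250 to 775 mm from the base axis. Payload 4 kg.
Tool frame: the origin (TCP) lies midway between the tips of the shut fingers; the grasp point (between the pads) lies 19 mm behind it; z points along the fingers, y is the line along which they close (so a half turn about z gives the same grasp; the last joint's range is limited). The gripper opens to 94 mm and grips with 3 to 60 N. Pads are 16 mm wide; open, the fingers measure 119 mm over their backs; the gripper's body (75 mm by 177 mm) begins 78 mm behind the grasp point.
Start: joints at [1.074, 0.087, 1.371, -0, 1.684, -0.103], TCP at [211.046, 507.917, 205.506] pointing down, gripper open.
Joint ranges: [-3.1, 3.1], [-0.76, 2.03], [0.27, 2.55], [-1.08, 4.22], [0.17, 2.65], [-2.57, 2.57]. Speed limits (rad/s): [2.79, 2.79, 3.14, 3.14, 3.14, 3.14].

### API

Orientations are given as a unit quaternion [w, x, y, z].
In Python, from workcell import read_state, capture, camera_info, close_job gives the robot as it stands.
- The arm moves only by the tool send_rows, never from a script. Its argument "moves" is a list of rows, each an object with "travel": the shift along the tool's x, y, z normalised to -1 to 1, where 1 is 0.12 m, a list of three; "rotation": the turn, a rotation vector about the tool's x, y, z normalised to -1 to 1, where 1 is pi rad, a list of three; "hand": the opening, from -1 (shut) to 1 (fully open). A call has 1 to 8 rows; each row shifts and turns the commanded pose from where the row before left it, along the tool's axes as they then stand; what a row does not reach is not made up. A row lasts 1/8 s, in which the tool goes at most 62.5 mm and 10.7 degrees, less where a joint would pass 70% of its speed; a pose out of reach is approached as far as the arm can. A call with a number of a shift or a turn outside -1 to 1 is refused whole. A call with a gripper value outside its range is refused whole. The fingers move at their own pace and stop on an object; the grip force is fixed at half the most. Time passes only in rows, so rows that do not move let the fingers close. It gives the time, the measured TCP pose, the force, the opening and the grip force at its end, in the units of the state.
- read_state(): the state, without advancing time (a new reading comes with each control period).
- capture(name): name is "side" or "top"; returns the picture (384x512x3 uint8, red, green, blue); there is no depth.
- camera_info(name): a dict with "fx", "fy", "cx", "cy" (pixels), "dist_coeffs" ([k1, k2, p1, p2, k3] as OpenCV has them; the pictures are not rectified), "view" (4x4, takes a point from world to camera coordinates). Camera axes: x right, y down, z forward; pixel columns grow to the right and rows downward; lengths in mm; the calibration is good to about 2 mm. A picture is of the moment at which its call begins. camera_info takes no time and is no camera call.
- close_job(): hands the job in; it is judged then, once.
The state is a dict: "time": time; "joint_positions": joint angles; "qvel": joint speeds; "joint_efforts": joint torques, N m; "tcp_pos": TCP position; "orientation": TCP orientation; "contact_force": force on the tool from outside, world axes, zero at the start; "torque": the same for the moment, N m; "gripper_width": opening from 0.0 (shut) to 1.0 (fully open); "grip_force": force on a finger pad.
Only numpy, scipy, OpenCV 4.12 (cv2) and the standard library are available. Lean on these libraries where they do the work, as an engineer would, in place of code of your own. Each camera call takes 0.05 s, during which the arm holds its last target. There are 200 camera calls.

## Working session

There is one attempt and no reset: what is moved stays moved. The work goes in short steps, Python scripts to look and compute and a tool call to move; the robot and the scene stay as the last step left them, time stands still between calls to the robot, and variables do not carry over. Pictures are saved under pics/ and viewed, at most 14 in all, crops included, and the job is handed in when it is done.

Besides the shell and the picture viewer there is one more tool, called after "Request:" by a JSON object that holds its "method" and its "body", one argument or row to a line. send_rows: Moves the arm, as the interface text tells. Its arguments: {"type":"object","properties":{"moves":{"type":"array","items":{"type":"object","properties":{"travel":{"type":"array","items":{"type":"number"}},"rotation":{"type":"array","items":{"type":"number"}},"hand":{"type":"number"}}}}},"required":["moves"]}

```bash
mkdir -p pics; cat > h.py <<'E'
import numpy as np,cv2
from workcell import *
def snap(n,f):
    im=capture(n); cv2.imwrite('pics/'+f+'.png',im[:,:,::-1]); return im
def ray(n,px):
    c=camera_info(n);K=np.array([[c['fx'],0,c['cx']],[0,c['fy'],c['cy']],[0,0,1.]])
    p=cv2.undistortPoints(np.array(px,float).reshape(-1,1,2),K,np.array(c['dist_coeffs'],float)).reshape(-1,2)
    V=np.array(c['view']);R=V[:3,:3];o=-R.T@V[:3,3]
    return o,np.c_[p,np.ones(len(p))]@R
def plane(n,px,z):
    o,d=ray(n,px); return o+d*((z-o[2])/d[:,2])[:,None]
def tri(a,b):
    o1,d1=ray('top',a);o2,d2=ray('side',b);out=[]
    for u,v in zip(d1,d2):
        s=np.linalg.lstsq(np.c_[u,-v],o2-o1,rcond=None)[0]
        out.append(np.r_[(o1+u*s[0]+o2+v*s[1])/2,np.linalg.norm(o1+u*s[0]-o2-v*s[1])])
    return np.array(out)
def proj(n,P):
    c=camera_info(n);K=np.array([[c['fx'],0,c['cx']],[0,c['fy'],c['cy']],[0,0,1.]]);V=np.array(c['view'])
    return cv2.projectPoints(np.array(P,float).reshape(-1,1,3),cv2.Rodrigues(V[:3,:3])[0],V[:3,3],K,np.array(c['dist_coeffs'],float))[0].reshape(-1,2)
E
python3 - <<'E'
from h import *
a=snap('top','t0');b=snap('side','s0')
for n in('top','side'):
    c=camera_info(n);V=np.array(c['view']);print(n,c['fx'],-V[:3,:3].T@V[:3,3],V[2,:3])
print(read_state())
E
```

```text
top 489.31269285653514 [ 380.40374331   32.99177862 1476.18414352] [ 0.15059869 -0.01703364 -0.98844822]
side 364.8297099652451 [  -7.29421291 -630.8480092   861.85242243] [ 0.51023391  0.54796526 -0.66286909]
{'time': 0.1, 'joint_positions': array([ 1.07390228e+00,  8.78688991e-02,  1.37205285e+00, -1.38773367e-05,
        1.68359970e+00, -1.03106084e-01]), 'qvel': array([ 0.00259266, -0.00105735, -0.00367521, -0.00197479, -0.00122013,
        0.00103204]), 'joint_efforts': array([ 1.25537477e-03, -3.41254771e+01, -3.03300405e+01,  7.18740234e-02,
        3.05135746e-02, -9.49340847e-05]), 'tcp_pos': array([210.81159318, 507.47646358, 204.45338834]), 'orientation': array([-2.78411367e-04,  1.95624943e-01,  9.80678312e-01, -9.23360858e-04]), 'contact_force': array([0.44021495, 0.21031508, 0.00786505]), 'torque': array([0.05125646, 0.00544607, 0.00175397]), 'grip_force': 0.0, 'gripper_width': 1.0005628771503416}
```

View pics/t0.png

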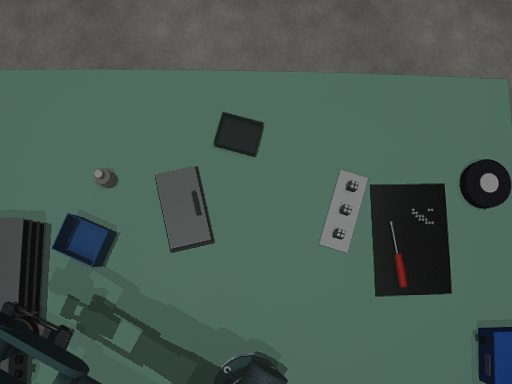

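View pics/s0.png

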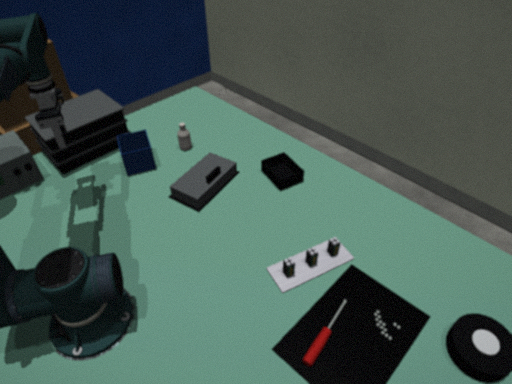

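Top view shows the lid at about (184,208) with its bar at (197,203), carrier at (343,210), modules at (353,185),(346,209),(339,234). The blue housing is at (85,240), bottle (105,177) and screw bin (239,134). The side view shows lid at (204,181), bar at (213,174) and carrier at (311,262).

```bash
python3 - <<'E'
from h import *
def show(n,f,boxes):
    im=cv2.imread(f'pics/{f}.png'); 
    out=[]
    for (x0,y0,x1,y1) in boxes:
        out.append(cv2.resize(im[y0:y1,x0:x1],(390,390),interpolation=cv2.INTER_CUBIC))
    return np.hstack(out)
v=cv2.convertScaleAbs(show('top','t0',[(140,155,240,255),(300,160,400,260)]),alpha=1.6)
cv2.imwrite('pics/zt.png',v)
v=cv2.convertScaleAbs(show('side','s0',[(160,140,250,230),(260,210,360,310)]),alpha=1.6)
cv2.imwrite('pics/zs.png',v)
for n,f,boxes in(('top','t0',[(140,155,240,255),(300,160,370,260)]),('side','s0',[(160,140,250,230),(260,225,360,300)])):
    im=cv2.imread(f'pics/{f}.png'); 
    for x0,y0,x1,y1 in boxes:
        c=im[y0:y1,x0:x1].astype(int); sat=c.max(2)-c.min(2); v=c.max(2)
        for lo,hi in((0,45),(45,75),(75,135),(135,256)):
            m=((sat<28)&(v>=lo)&(v<hi)).astype(np.uint8)
            for k in cv2.findContours(m,cv2.RETR_EXTERNAL,cv2.CHAIN_APPROX_NONE)[0]:
                if cv2.contourArea(k)>25:
                    r=cv2.minAreaRect(k);print(n,lo,hi,cv2.contourArea(k),(cv2.boxPoints(r)+[x0,y0]).round(1).tolist())
E
```

```text
top 0 45 77.0 [[191.5, 191.6], [195.7, 190.6], [200.8, 213.8], [196.6, 214.8]]
top 0 45 163.0 [[169.5, 250.6], [195.2, 166.4], [232.6, 177.8], [206.9, 262.0]]
top 75 135 2995.0 [[152.0, 174.3], [194.0, 164.9], [210.6, 239.1], [168.6, 248.5]]
top 75 135 2330.5 [[317.2, 244.8], [339.1, 168.2], [368.9, 176.7], [347.1, 253.3]]
side 0 45 106.5 [[203.5, 178.5], [217.0, 165.0], [222.0, 170.0], [208.5, 183.5]]
side 0 45 654.5 [[167.6, 189.6], [234.9, 164.7], [245.3, 192.8], [178.1, 217.8]]
side 45 75 156.5 [[201.7, 178.2], [217.4, 164.1], [223.5, 170.9], [207.8, 185.0]]
side 45 75 89.0 [[179.0, 140.0], [189.4, 137.9], [191.6, 148.9], [181.2, 151.0]]
side 75 135 1313.0 [[168.3, 187.1], [217.0, 142.4], [235.5, 162.6], [186.8, 207.3]]
side 0 45 763.0 [[320.0, 266.0], [359.0, 266.0], [359.0, 299.0], [320.0, 299.0]]
side 0 45 72.5 [[284.0, 276.0], [284.0, 263.0], [293.0, 263.0], [293.0, 276.0]]
side 0 45 75.0 [[305.4, 264.3], [307.0, 252.7], [316.1, 254.0], [314.5, 265.6]]
side 0 45 71.5 [[326.5, 253.9], [329.5, 241.9], [338.2, 244.1], [335.2, 256.1]]
side 135 256 1739.5 [[265.5, 266.9], [342.6, 232.6], [354.6, 259.7], [277.5, 294.0]]
```

View pics/zt.png

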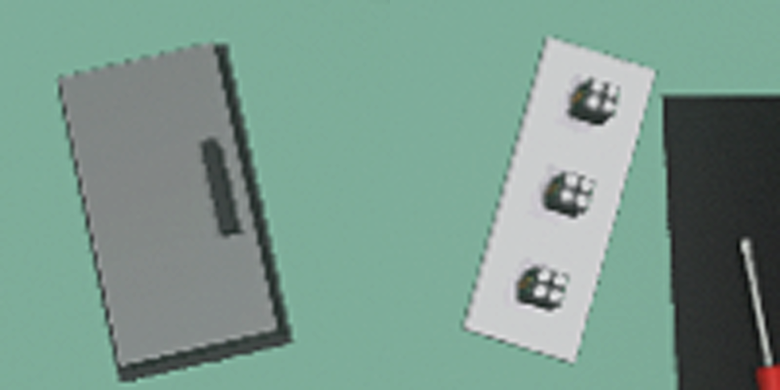

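View pics/zs.png

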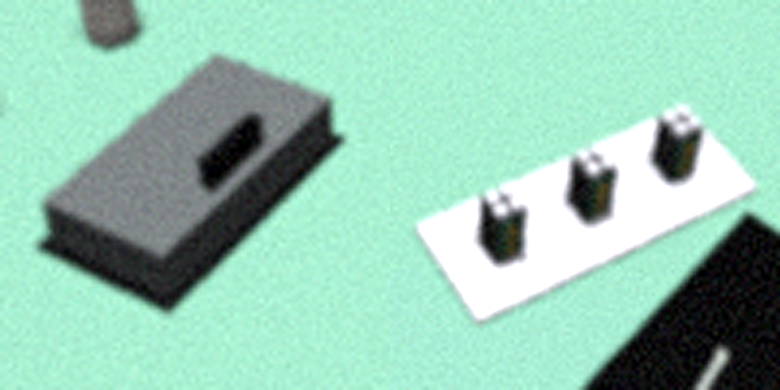

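The zooms show the lid top's four corners, the bar, the plate's corners and the three capacitor caps clearly in both views; I triangulate them.

```bash
python3 - <<'E'
from h import *
np.set_printoptions(precision=1,suppress=True)
def T(z,k,o): return (np.array(z,float)+.5)/k-.5+o
A=T([(58,78),(218,44),(278,328),(120,364)],3.9,[140,155]);B=T([(215,57),(331,100),(163,258),(46,205)],390/90,[160,140])
print('lid',tri(A,B));P=tri(A,B)[:,:3]
Q=plane('top',A,50);print(Q,Q.mean(0),np.linalg.norm(Q-np.roll(Q,1,0),axis=1))
for q in(Q,P):
  u=q[0]+q[1]-q[2]-q[3];print('c',q.mean(0),np.degrees(np.arctan2(u[1],u[0])))
bt=T([(208,139),(236,235)],3.9,[140,155]);bs=T([(261,117),(202,162)],390/90,[160,140]);print('bar',tri(bt,bs),plane('top',T([(208,141),(232,235)],3.9,[140,155]),78))
A=T([(157,38),(266,71),(184,363),(75,327)],3.9,[300,160]);B=T([(293,103),(366,187),(90,322),(27,228)],3.9,[260,210])
print('car',tri(A,B));Q=plane('top',A,6);S=plane('side',B,6)
for q in(Q,S):
  u=q[0]+q[1]-q[2]-q[3];print('c',q.mean(0),np.degrees(np.arctan2(u[1],u[0])),np.linalg.norm(q-np.roll(q,1,0),axis=1))
A=T([(209,102),(183,196),(157,289)],3.9,[300,160]);B=T([(291,120),(204,163),(110,205)],3.9,[260,210]);
print('mod',tri(A,B),plane('top',A,62))
# bystanders
print('bin,bottle,hood',plane('top',[(239,134),(105,177),(85,240)],0))
E
```

```text
lid [[629.8 290.4  39.5   2.1]
 [656.7 168.1  45.    1.7]
 [441.8 117.6  42.7   2.1]
 [414.3 235.3  38.3   4.2]]
[[627.1 289.1  50. ]
 [655.  168.2  50. ]
 [440.6 117.7  50. ]
 [412.2 234.6  50. ]] [533.7 202.4  50. ] [221.7 124.1 220.2 120.3]
c [533.7 202.4  50. ] 13.72566473320347
c [535.7 202.9  41.4] 13.785708758580899
bar [[581.9 170.3  67.8   5.9]
 [507.8 147.8  79.3   1.9]] [[576.5 170.9  78. ]
 [507.1 151.3  78. ]]
car [[ 661.  -272.7    4.5    3.7]
 [ 635.7 -359.6    2.7    2.5]
 [ 406.9 -291.1    0.7    5.2]
 [ 433.4 -205.9   -1.4    3.2]]
c [ 532.5 -280.2    6. ] -16.669191005717657 [237.2  90.3 239.7  88.8]
c [ 533.4 -285.2    6. ] -15.920250157165533 [239.2  91.2 237.4  87.7]
mod [[ 603.7 -302.3   57.6    7.9]
 [ 531.8 -281.3   53.8    6.8]
 [ 460.2 -259.4   52.6    2.9]] [[ 600.1 -298.4   62. ]
 [ 528.4 -277.2   62. ]
 [ 458.6 -256.5   62. ]]
bin,bottle,hood [[767.4  40.9   0. ]
 [626.3 450.9   0. ]
 [432.5 502.2   0. ]]
```

```bash
cat >> h.py <<'E'
from scipy.spatial.transform import Rotation as Ro, Slerp
import json,os
def log(s):
    with open('poses.jsonl','a') as f:f.write(json.dumps([list(map(float,s[k])) for k in('joint_positions','tcp_pos','orientation')])+'\n')
def cur():
    s=read_state();log(s);q=s['orientation'];return np.array(s['tcp_pos']),Ro.from_quat([q[1],q[2],q[3],q[0]]),s
def down(yawy):  # tool down, closing line (tool y) at world angle yawy (deg)
    a=np.radians(yawy);y=np.array([np.cos(a),np.sin(a),0]);z=np.array([0,0,-1.]);return Ro.from_matrix(np.c_[np.cross(y,z),y,z])
def plan(wps,start=None):
    """wps: list of (pos,R,nrows); prints rows (relative, tool axes)"""
    p,R=start if start else cur()[:2]
    for i,(P,Q,n) in enumerate(wps):
        rv=(R.inv()*Q).as_rotvec(); p0,R0=p,R; P=np.array(P,float)
        print(f'-- seg {i} rows {n} step {np.linalg.norm(P-p0)/n:.1f}mm {np.degrees(np.linalg.norm(rv))/n:.1f}deg')
        prev=None;k=0
        for j in range(1,n+1):
            Pj=p0+(P-p0)*j/n; Rj=R0*Ro.from_rotvec(rv*j/n)
            t=np.round(R.inv().apply(Pj-p)/120,3); r=np.round((R.inv()*Rj).as_rotvec()/np.pi,4)
            row=(t+0.).tolist(),(r+0.).tolist()
            if row==prev:k+=1
            else:
                if prev:print(k,'x',prev)
                prev,k=row,1
            p=p+R.apply(t*120);R=R*Ro.from_rotvec(r*np.pi)
        print(k,'x',prev)
    return p,R
E
python3 - <<'E'
from h import *
D=down(103.7)
plan([((410,330,210),D,5),((543.7,161.5,160),D,5),((543.7,161.5,100),D,2)])
E
```

```text
-- seg 0 rows 5 step 53.4mm 7.3deg
1 x ([-0.42, -0.146, -0.009], [-0.0001, -0.0001, -0.0403])
1 x ([-0.398, -0.197, -0.009], [-0.0001, 0.0, -0.0403])
1 x ([-0.37, -0.247, -0.009], [-0.0001, -0.0001, -0.0403])
1 x ([-0.337, -0.291, -0.009], [-0.0002, 0.0, -0.0403])
1 x ([-0.296, -0.331, -0.009], [-0.0001, -0.0001, -0.0403])
-- seg 1 rows 5 step 44.2mm 0.0deg
1 x ([-0.15, -0.326, 0.083], [0.0, 0.0, 0.0])
1 x ([-0.15, -0.325, 0.084], [0.0, 0.0, 0.0])
2 x ([-0.15, -0.326, 0.083], [0.0, 0.0, 0.0])
1 x ([-0.15, -0.325, 0.083], [0.0, 0.0, 0.0])
-- seg 2 rows 2 step 30.0mm 0.0deg
1 x ([0.0, 0.0, 0.25], [0.0, 0.0, 0.0])
1 x ([0.0, -0.001, 0.25], [0.0, 0.0, 0.0])
```

Request:
{"method": "send_rows", "body": {
  "moves": [
    {"travel": [-0.42, -0.146, -0.009], "rotation": [0, 0, -0.0403], "hand": 1},
    {"travel": [-0.398, -0.197, -0.009], "rotation": [0, 0, -0.0403], "hand": 0.2},
    {"travel": [-0.37, -0.247, -0.009], "rotation": [0, 0, -0.0403], "hand": 0},
    {"travel": [-0.337, -0.291, -0.009], "rotation": [0, 0, -0.0403], "hand": 0},
    {"travel": [-0.296, -0.331, -0.009], "rotation": [0, 0, -0.0403], "hand": 0}
  ]
}}

```text
time: 0.72
tcp_pos: [411.1, 329.0, 210.4]
orientation: [-0.0, -0.121, 0.993, -0.0]
contact_force: [0.8, 0.7, -0.2]
gripper_width: 0.613
grip_force: 0.0
```

Request:
{"method": "send_rows", "body": {
  "moves": [
    {"travel": [-0.15, -0.326, 0.083], "rotation": [0, 0, 0], "hand": 0},
    {"travel": [-0.15, -0.326, 0.083], "rotation": [0, 0, 0], "hand": 0},
    {"travel": [-0.15, -0.326, 0.083], "rotation": [0, 0, 0], "hand": 0},
    {"travel": [-0.15, -0.325, 0.083], "rotation": [0, 0, 0], "hand": 0},
    {"travel": [-0.15, -0.325, 0.083], "rotation": [0, 0, 0], "hand": 0},
    {"travel": [0, 0, 0], "rotation": [0, 0, 0], "hand": 0}
  ]
}}

```text
time: 1.48
tcp_pos: [544.3, 159.5, 158.9]
orientation: [-0.002, -0.117, 0.993, -0.0]
contact_force: [-0.3, 0.1, 0.1]
gripper_width: 0.499
grip_force: 0.0
```

```bash
python3 - <<'E'
from h import *
p,R,s=cur();print(p,R.as_matrix()[:,1],s['joint_positions'],s['gripper_width'])
im=snap('top','t1');b=snap('side','s1')
v=np.hstack([cv2.resize(im[155:255,140:240],(390,390),interpolation=cv2.INTER_CUBIC),cv2.resize(b[130:230,150:250],(390,390),interpolation=cv2.INTER_CUBIC)])
cv2.imwrite('pics/z1.png',cv2.convertScaleAbs(v[:,:,::-1],alpha=1.6))
D=down(103.7)
plan([((543.7,161.5,57),D,4)])
E
```

```text
[544.27023781 159.52001096 158.90294708] [-2.32909286e-01  9.72498426e-01 -2.74597168e-04] [ 1.85429543e-01  1.41640344e-01  1.40294789e+00 -4.59456932e-04
  1.60071456e+00 -1.62044735e+00] 0.4990653103321313
-- seg 0 rows 4 step 25.9mm 0.0deg
1 x ([0.0, -0.001, 0.215], [0.0001, -0.0001, 0.0])
1 x ([-0.001, -0.002, 0.216], [0.0, -0.0001, -0.0001])
1 x ([0.0, -0.001, 0.215], [0.0001, -0.0002, 0.0])
1 x ([0.0, -0.001, 0.216], [0.0001, -0.0001, -0.0001])
```

View pics/z1.png

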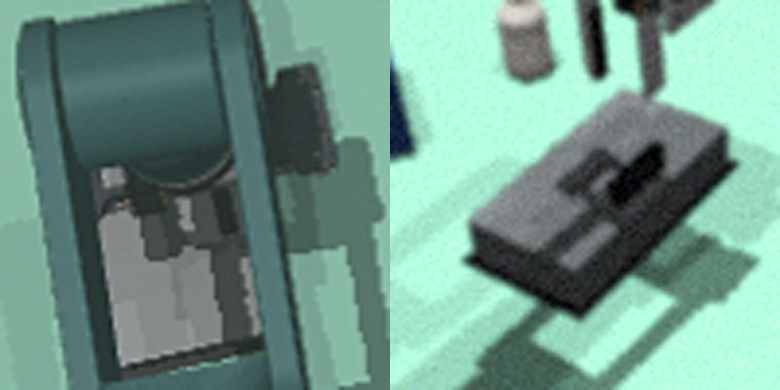

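The arm covers most of the lid from above; in the side view the fingers stand above the lid and the bar at (420+..., about (240/3.9)) is unobstructed. I'll descend and grip.

Request:
{"method": "send_rows", "body": {
  "moves": [
    {"travel": [0, -0.001, 0.215], "rotation": [0, 0, 0], "hand": 0},
    {"travel": [0, -0.002, 0.216], "rotation": [0, 0, 0], "hand": 0},
    {"travel": [0, -0.001, 0.215], "rotation": [0, 0, 0], "hand": 0},
    {"travel": [0, -0.001, 0.21], "rotation": [0, 0, 0], "hand": 0},
    {"travel": [0, 0, 0], "rotation": [0, 0, 0], "hand": 0}
  ]
}}

```text
time: 2.2
tcp_pos: [541.7, 162.4, 56.5]
orientation: [-0.002, -0.12, 0.993, 0.0]
contact_force: [-0.2, 1.2, 0.1]
gripper_width: 0.501
grip_force: 0.0
```

Request:
{"method": "send_rows", "body": {
  "moves": [
    {"travel": [0, 0, 0], "rotation": [0, 0, 0], "hand": -1},
    {"travel": [0, 0, 0], "rotation": [0, 0, 0], "hand": -1},
    {"travel": [0, 0, 0], "rotation": [0, 0, 0], "hand": -1},
    {"travel": [0, 0, 0], "rotation": [0, 0, 0], "hand": -1}
  ]
}}

```text
time: 2.7
tcp_pos: [544.5, 161.4, 59.0]
orientation: [0.001, -0.119, 0.993, 0.0]
contact_force: [0.5, -0.1, 0.7]
gripper_width: 0.13
grip_force: 30.0
```

```bash
python3 - <<'E'
from h import *
p,R,s=cur();print(p,R.as_matrix()[:,1],s['joint_positions'],s['gripper_width'],s['contact_force'])
# lid pose from grip: bar mid plane at tcp lateral; tilt about heel axis
ly=R.as_matrix()[:,1]; lx=np.cross(ly,[0,0,1])
heel=p+ly*102.5; heel[2]=4
print('lx',lx)
w=[]
for a in (5,10,15):
    Q=Ro.from_rotvec(-lx*np.radians(a)); w.append((heel+Q.apply(p-heel)+[0,0,a/5.],Q*R,2))
plan(w)
E
```

```text
[544.47780663 161.38433745  59.03495477] [-2.36896749e-01  9.71534830e-01 -7.24965238e-05] [ 1.88327282e-01  1.99084039e-01  1.54014826e+00 -1.18680900e-05
  1.40116373e+00 -1.62163752e+00] 0.13024270484848052 [ 0.45223448 -0.10703343  0.70101858]
lx [ 0.97153483  0.23689675 -0.        ]
-- seg 0 rows 2 step 5.5mm 2.5deg
1 x ([0.0, 0.022, -0.041], [0.0139, 0.0, 0.0])
1 x ([0.0, 0.019, -0.041], [0.0139, 0.0, 0.0])
-- seg 1 rows 2 step 5.5mm 2.5deg
1 x ([0.0, 0.021, -0.04], [0.0139, 0.0, 0.0])
1 x ([0.0, 0.02, -0.042], [0.0139, 0.0, -0.0001])
-- seg 2 rows 2 step 5.5mm 2.5deg
1 x ([0.0, 0.021, -0.04], [0.0139, 0.0, 0.0])
1 x ([0.0, 0.019, -0.042], [0.0138, 0.0, 0.0])
```

Grip is on the bar but at its upper edge; regrip 4 mm lower, then tip.

Request:
{"method": "send_rows", "body": {
  "moves": [
    {"travel": [0, 0, 0], "rotation": [0, 0, 0], "hand": -0.5},
    {"travel": [0, 0, 0], "rotation": [0, 0, 0], "hand": -0.5},
    {"travel": [0, 0, 0.035], "rotation": [0, 0, 0], "hand": -0.5},
    {"travel": [0, 0, 0], "rotation": [0, 0, 0], "hand": -1},
    {"travel": [0, 0, 0], "rotation": [0, 0, 0], "hand": -1},
    {"travel": [0, 0, 0], "rotation": [0, 0, 0], "hand": -1}
  ]
}}

```text
time: 3.45
tcp_pos: [543.8, 161.3, 53.8]
orientation: [-0.0, -0.119, 0.993, -0.0]
contact_force: [-0.3, -0.5, -1.3]
gripper_width: 0.124
grip_force: 30.0
```

Request:
{"method": "send_rows", "body": {
  "moves": [
    {"travel": [0, 0.022, -0.041], "rotation": [0.0139, 0, 0], "hand": -1},
    {"travel": [0, 0.019, -0.041], "rotation": [0.0139, 0, 0], "hand": -1},
    {"travel": [0, 0.021, -0.04], "rotation": [0.0139, 0, 0], "hand": -1},
    {"travel": [0, 0.02, -0.042], "rotation": [0.0139, 0, 0], "hand": -1},
    {"travel": [0, 0.021, -0.04], "rotation": [0.0139, 0, 0], "hand": -1},
    {"travel": [0, 0.019, -0.042], "rotation": [0.0138, 0, 0], "hand": -1},
    {"travel": [0, 0, 0], "rotation": [0, 0, 0], "hand": -1},
    {"travel": [0, 0, 0], "rotation": [0, 0, 0], "hand": -1}
  ]
}}

```text
time: 4.45
tcp_pos: [539.7, 178.5, 81.5]
orientation: [0.015, -0.118, 0.984, -0.129]
contact_force: [0.1, -0.3, -1.6]
gripper_width: 0.122
grip_force: 30.0
```

```bash
python3 - <<'E'
from h import *
p,R,s=cur();M=R.as_matrix();print(p,M[:,2],s['joint_positions'],s['gripper_width'],s['contact_force'])
b=snap('side','s2');cv2.imwrite('pics/z2.png',cv2.convertScaleAbs(cv2.resize(b[130:230,150:250],(500,500),interpolation=cv2.INTER_CUBIC)[:,:,::-1],alpha=1.6))
E
```

```text
[539.71828823 178.47776956  81.51487553] [ 0.06064296 -0.25096794 -0.96609395] [ 0.37752049  0.22360373  1.48865364 -0.25986316  1.47019483 -1.40097386] 0.12220621734530784 [ 0.11729094 -0.27443789 -1.57530044]
```

View pics/z2.png

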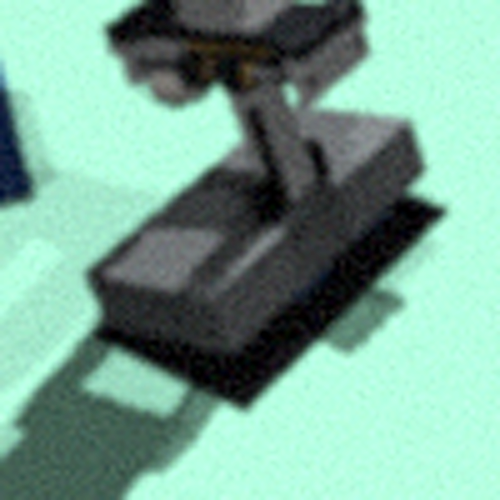

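The side view shows the lid tipped ~15°, near edge up with the far edge still down. Now lift and carry.

```bash
python3 - <<'E'
from h import *
p,R,s=cur();D=down(103.7)
plan([(p+[0,0,110],R,4),((510,-61,180),D,6),((510,-61,70),D,4),((510,-61,51),D,4)])
E
```

```text
-- seg 0 rows 4 step 27.5mm 0.0deg
1 x ([0.0, -0.059, -0.221], [0.0, 0.0, 0.0])
1 x ([0.0, -0.059, -0.222], [0.0, 0.0, 0.0])
1 x ([0.0, -0.06, -0.221], [0.0, 0.0, 0.0])
1 x ([0.0, -0.059, -0.222], [0.0, 0.0, 0.0])
-- seg 1 rows 6 step 40.2mm 2.5deg
1 x ([0.119, -0.298, 0.097], [-0.0139, 0.0, 0.0])
1 x ([0.119, -0.302, 0.083], [-0.0138, -0.0001, 0.0])
1 x ([0.119, -0.306, 0.07], [-0.0139, 0.0, 0.0])
1 x ([0.118, -0.308, 0.057], [-0.0138, 0.0, -0.0001])
1 x ([0.119, -0.311, 0.043], [-0.0139, 0.0, 0.0])
1 x ([0.119, -0.312, 0.03], [-0.0139, -0.0001, 0.0])
-- seg 2 rows 4 step 27.5mm 0.0deg
2 x ([0.0, 0.0, 0.229], [0.0, 0.0, 0.0])
1 x ([0.0, 0.0, 0.23], [0.0, 0.0, 0.0])
1 x ([0.0, 0.0, 0.229], [0.0, 0.0, 0.0])
-- seg 3 rows 4 step 4.7mm 0.0deg
1 x ([0.0, 0.0, 0.04], [0.0, 0.0, 0.0])
1 x ([0.0, 0.0, 0.039], [0.0, 0.0, 0.0])
1 x ([0.0, 0.0, 0.04], [0.0, 0.0, 0.0])
1 x ([0.0, 0.0, 0.039], [0.0, 0.0, 0.0])
```

Request:
{"method": "send_rows", "body": {
  "moves": [
    {"travel": [0, -0.059, -0.221], "rotation": [0, 0, 0], "hand": -1},
    {"travel": [0, -0.059, -0.222], "rotation": [0, 0, 0], "hand": -1},
    {"travel": [0, -0.06, -0.221], "rotation": [0, 0, 0], "hand": -1},
    {"travel": [0, -0.059, -0.222], "rotation": [0, 0, 0], "hand": -1}
  ]
}}

```text
time: 5.0
tcp_pos: [539.9, 178.0, 192.6]
orientation: [0.015, -0.118, 0.984, -0.129]
contact_force: [-0.2, 0.4, -1.7]
gripper_width: 0.124
grip_force: 30.0
```

Request:
{"method": "send_rows", "body": {
  "moves": [
    {"travel": [0.119, -0.298, 0.097], "rotation": [-0.0139, 0, 0], "hand": -1},
    {"travel": [0.119, -0.302, 0.083], "rotation": [-0.0139, 0, 0], "hand": -1},
    {"travel": [0.119, -0.306, 0.07], "rotation": [-0.0139, 0, 0], "hand": -1},
    {"travel": [0.118, -0.308, 0.057], "rotation": [-0.0139, 0, 0], "hand": -1},
    {"travel": [0.119, -0.311, 0.043], "rotation": [-0.0139, 0, 0], "hand": -1},
    {"travel": [0.119, -0.312, 0.03], "rotation": [-0.0139, 0, 0], "hand": -1}
  ]
}}

```text
time: 5.75
tcp_pos: [509.6, -62.6, 180.4]
orientation: [0.0, -0.119, 0.993, 0.001]
contact_force: [0.3, -1.0, -1.7]
gripper_width: 0.128
grip_force: 30.0
```

Request:
{"method": "send_rows", "body": {
  "moves": [
    {"travel": [0, 0, 0.229], "rotation": [0, 0, 0], "hand": -1},
    {"travel": [0, 0, 0.229], "rotation": [0, 0, 0], "hand": -1},
    {"travel": [0, 0, 0.229], "rotation": [0, 0, 0], "hand": -1},
    {"travel": [0, 0, 0.2], "rotation": [0, 0, 0], "hand": -1},
    {"travel": [0, 0, 0], "rotation": [0, 0, 0], "hand": -1},
    {"travel": [0, 0, 0], "rotation": [0, 0, 0], "hand": -1}
  ]
}}

```text
time: 6.5
tcp_pos: [510.7, -61.1, 74.9]
orientation: [0.001, -0.119, 0.993, -0.0]
contact_force: [-0.2, -0.1, -1.0]
gripper_width: 0.122
grip_force: 30.0
```

```bash
python3 - <<'E'
from h import *
p,R,s=cur();M=R.as_matrix();print(p,M[:,2],s['joint_positions'],s['gripper_width'],s['contact_force'])
b=snap('side','s3');a=snap('top','t3');print(proj('top',[(510,-20,40),(534,202,20)]),proj('side',[(510,-20,40)]))
v=np.hstack([cv2.resize(a[135:285,150:300],(400,400),interpolation=cv2.INTER_CUBIC),cv2.resize(b[130:280,150:300],(400,400),interpolation=cv2.INTER_CUBIC)])
cv2.imwrite('pics/z3.png',cv2.convertScaleAbs(v[:,:,::-1],alpha=1.6))
plan([((510,-61,50),down(103.7),5)])
E
```

```text
[510.72181541 -61.09048775  74.91306321] [ 1.53055008e-03 -6.44723322e-05 -9.99998827e-01] [-2.29508498e-01  7.08913335e-02  1.65129565e+00  2.88785677e-04
  1.41790059e+00 -2.03904836e+00] 0.12234288748482174 [-0.15441733 -0.09182917 -0.99055398]
[[258.42325862 215.84003799]
 [184.00246104 207.43164238]] [[241.05006167 210.85214404]]
-- seg 0 rows 5 step 5.1mm 0.0deg
1 x ([0.002, 0.001, 0.043], [-0.0001, 0.0002, 0.0])
1 x ([0.002, 0.0, 0.042], [0.0, 0.0002, 0.0])
1 x ([0.002, 0.001, 0.043], [-0.0001, 0.0001, 0.0])
1 x ([0.002, 0.0, 0.042], [-0.0001, 0.0002, 0.0])
1 x ([0.002, 0.001, 0.043], [0.0, 0.0002, 0.0])
```

View pics/z3.png

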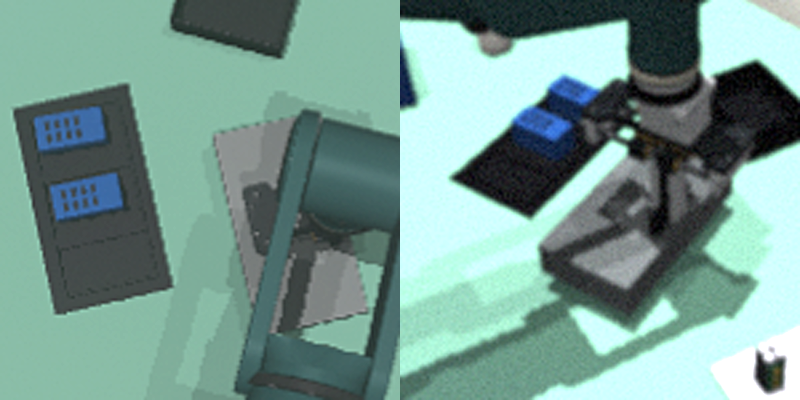

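The lid hangs level clear of the tub; two covers are seen in the far and middle bays (top crop (70,128) and (88,195)), the near bay is empty. Lower and release.

Request:
{"method": "send_rows", "body": {
  "moves": [
    {"travel": [0.002, 0, 0.043], "rotation": [0, 0, 0], "hand": -1},
    {"travel": [0, 0, 0.042], "rotation": [0, 0, 0], "hand": -1},
    {"travel": [0, 0, 0.043], "rotation": [0, 0, 0], "hand": -1},
    {"travel": [0, 0, 0.042], "rotation": [0, 0, 0], "hand": -1},
    {"travel": [0, 0, 0.02], "rotation": [0, 0, 0], "hand": -1},
    {"travel": [0, 0, 0.015], "rotation": [0, 0, 0], "hand": -1},
    {"travel": [0, 0, 0], "rotation": [0, 0, 0], "hand": -1}
  ]
}}

```text
time: 7.48
tcp_pos: [509.9, -60.6, 49.6]
orientation: [-0.0, -0.119, 0.993, 0.0]
contact_force: [-1.1, 0.7, 0.8]
gripper_width: 0.125
grip_force: 30.0
```

Request:
{"method": "send_rows", "body": {
  "moves": [
    {"travel": [0, 0, 0], "rotation": [0, 0, 0], "hand": -0.5},
    {"travel": [0, 0, 0], "rotation": [0, 0, 0], "hand": -0.4},
    {"travel": [0, 0, -0.15], "rotation": [0, 0, 0], "hand": -0.4},
    {"travel": [0, 0, -0.4], "rotation": [0, 0, 0], "hand": -0.3},
    {"travel": [0, 0, -0.4], "rotation": [0, 0, 0], "hand": 0.3},
    {"travel": [0, -0.4, -0.4], "rotation": [0, 0, 0], "hand": 0.3},
    {"travel": [0, -0.4, 0], "rotation": [0, 0, 0], "hand": 0.3},
    {"travel": [0, -0.4, 0], "rotation": [0, 0, 0], "hand": 0.3}
  ]
}}

```text
time: 8.48
tcp_pos: [544.2, -198.4, 210.5]
orientation: [0.002, -0.12, 0.993, -0.001]
contact_force: [-0.3, 0.1, -0.2]
gripper_width: 0.646
grip_force: 0.0
```

```bash
python3 - <<'E'
from h import *
p,R,s=cur();print(p,s['joint_positions'],s['contact_force'])
b=snap('side','s4');a=snap('top','t4')
v=np.hstack([cv2.resize(a[150:250,145:245],(400,400),interpolation=cv2.INTER_CUBIC),cv2.resize(b[145:225,160:240],(400,400),interpolation=cv2.INTER_CUBIC)])
cv2.imwrite('pics/z4.png',cv2.convertScaleAbs(v[:,:,::-1],alpha=1.6))
for n,im in(('top',a),('side',b)):
    hsv=cv2.cvtColor(im,cv2.COLOR_RGB2HSV);m=cv2.inRange(hsv,(100,120,50),(130,255,255));m[:150]*=(n=='side')
    for k in cv2.findContours(m,cv2.RETR_EXTERNAL,cv2.CHAIN_APPROX_NONE)[0]:
        if 60<cv2.contourArea(k)<800:
            r=cv2.minAreaRect(k);print(n,cv2.contourArea(k),r,cv2.boxPoints(r).round(1).tolist())
            if n=='top':q=plane('top',cv2.boxPoints(r),42);print(q,q.mean(0))
E
```

```text
[ 544.20930642 -198.38250971  210.49375462] [-4.47756387e-01  1.48036846e-01  1.29375235e+00  5.35023151e-04
  1.69517657e+00 -2.25830736e+00] [-0.29903334  0.11066628 -0.23237424]
top 319.0 ((182.11538696289062, 208.57691955566406), (13.728130340576172, 25.8873291015625), 78.69007110595703) [[168.10000610351562, 204.39999389648438], [193.5, 199.3000030517578], [196.1999969482422, 212.8000030517578], [170.8000030517578, 217.8000030517578]]
[[540.02119537 246.75849267  42.        ]
 [556.16583226 172.22596424  42.        ]
 [516.42437025 163.22497794  42.        ]
 [500.37826164 237.47310141  42.        ]] [528.24741488 204.92063406  42.        ]
top 304.5 ((175.8439483642578, 183.1157684326172), (13.49732780456543, 25.72022819519043), 79.99201965332031) [[162.0, 178.6999969482422], [187.3000030517578, 174.1999969482422], [189.6999969482422, 187.5], [164.39999389648438, 192.0]]
[[616.48949809 267.58723546  42.        ]
 [630.99756347 192.57440423  42.        ]
 [591.14348419 184.40773322  42.        ]
 [576.72363508 259.10896684  42.        ]] [603.83854521 225.91958494  42.        ]
side 178.0 ((203.00001525878906, 176.50001525878906), (21.81971549987793, 11.70042610168457), 18.434947967529297) [[190.8000030517578, 178.60000610351562], [194.5, 167.5], [215.1999969482422, 174.39999389648438], [211.5, 185.5]]
side 137.0 ((215.70001220703125, 164.40000915527344), (18.399999618530273, 11.800002098083496), 36.869895935058594) [[204.8000030517578, 163.60000610351562], [211.89999389648438, 154.1999969482422], [226.60000610351562, 165.1999969482422], [219.5, 174.60000610351562]]
side 165.0 ((132.88790893554688, 143.06170654296875), (24.943716049194336, 30.765586853027344), 72.47443389892578) [[114.5, 135.8000030517578], [143.8000030517578, 126.5], [151.3000030517578, 150.3000030517578], [122.0, 159.60000610351562]]
```

View pics/z4.png

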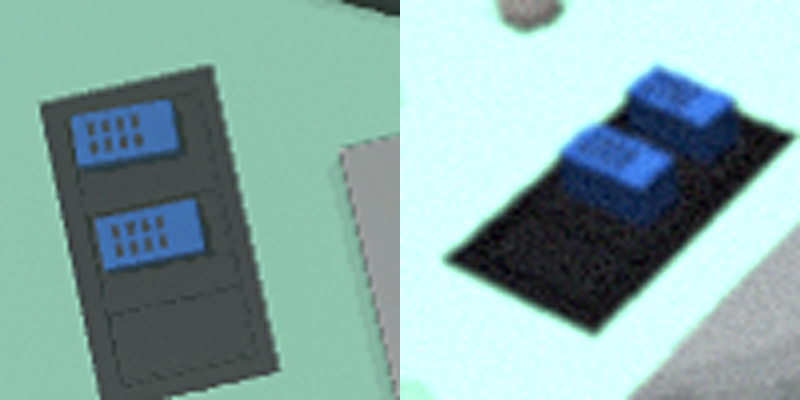

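Top crop: covers at (125,132) and (152,234), slots nearer their +y (left) ends. Side crop: their long −x faces and −y ends are visible; both look solid. I check the end face's pixels.

```bash
python3 - <<'E'
from h import *
b=cv2.imread('pics/s4.png')
v=cv2.resize(b[152:194,186:232],(782,590),fx=1,fy=1,interpolation=cv2.INTER_NEAREST)
cv2.imwrite('pics/z5.png',cv2.convertScaleAbs(v,alpha=2.6))
# what pixels each face centre projects to (middle cover)
c=np.array([530,204,4.]);a=np.radians(13.7);ex=np.array([np.cos(a),np.sin(a),0]);ey=np.array([-ex[1],ex[0],0])
z=np.array([0,0,1.])
for nm,pts in(('-y end',[c-ey*37.5+ex*u+z*w for w in(30,19,8) for u in(-12,0,12)]),('-x face',[c-ex*19+ey*u+z*w for w in(30,19,8) for u in(-30,-15,0,15,30)])):
    pr=proj('side',pts);print(nm,pr.round(0).astype(int).tolist());print([b[int(round(y)),int(round(x))].tolist() for x,y in pr])
E
```

```text
-y end [[209, 182], [211, 180], [213, 178], [209, 185], [211, 183], [213, 181], [209, 187], [211, 185], [213, 183]]
[[67, 39, 17], [66, 34, 19], [73, 36, 14], [42, 25, 12], [44, 26, 14], [44, 26, 14], [44, 24, 14], [44, 25, 16], [42, 23, 11]]
-x face [[206, 183], [202, 181], [199, 180], [196, 178], [192, 177], [206, 185], [203, 183], [199, 182], [196, 181], [193, 179], [206, 187], [203, 186], [200, 184], [196, 183], [193, 181]]
[[50, 28, 10], [52, 28, 11], [52, 32, 18], [72, 37, 11], [49, 36, 23], [47, 27, 16], [48, 27, 16], [48, 30, 15], [49, 26, 11], [44, 23, 11], [47, 25, 10], [51, 29, 18], [45, 25, 10], [48, 25, 13], [49, 25, 16]]
```

View pics/z5.png

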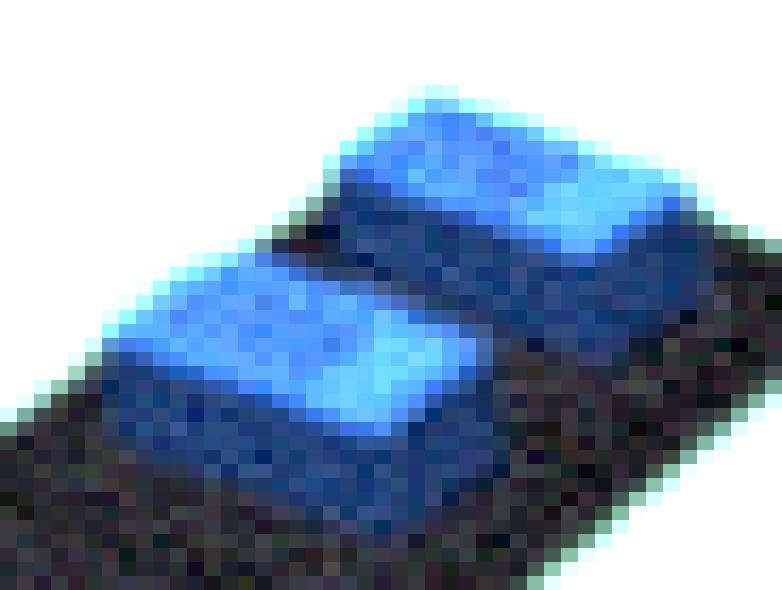

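Both −y ends look solid blue, so I take the mouths to be at +y (to be checked from the top camera once upended). Next, a kinematic model fitted from logged poses, to check joint ranges for the tilted grasps.

```bash
python3 - <<'E'
from h import *
from scipy.optimize import least_squares
L=[json.loads(l) for l in open('poses.jsonl')]
L.append([[1.0739,.0879,1.372,0,1.6836,-.1031],[210.8,507.5,204.45],[0,.1956,.98068,0]])
E=lambda s,a:Ro.from_euler(s,a)
for sg in [(s1,s2) for s1 in(1,-1) for s2 in(1,-1)]:
    Cs=[]
    for q,p,o in L:
        R=Ro.from_quat([o[1],o[2],o[3],o[0]])
        W=E('z',q[0])*E('y',q[1]+q[2])*E('z',sg[0]*q[3])*E('y',q[4])*E('z',sg[1]*q[5])
        Cs.append((W.inv()*R).as_rotvec())
    Cs=np.array(Cs);print(sg,Cs.round(2).tolist())
E
wc -l poses.jsonl
```

```text
(1, 1) [[-0.0, 0.0, 1.57], [-0.0, -0.0, 1.57], [-0.0, -0.0, 1.57], [-0.0, -0.0, 1.57], [-0.0, -0.0, 1.57], [-0.0, -0.0, 1.57], [-0.0, 0.0, 1.57], [-0.0, 0.0, 1.57], [-0.0, -0.0, 1.57], [-0.0, -0.0, 1.57], [0.0, -0.0, 1.57], [-0.0, -0.0, 1.57]]
(1, -1) [[-0.0, 0.0, 1.36], [-0.0, 0.0, -1.67], [-0.0, 0.0, -1.67], [-0.0, 0.0, -1.67], [-0.0, 0.0, -1.67], [-0.0, 0.0, -1.23], [0.0, 0.0, -1.23], [0.0, 0.0, -1.23], [0.0, 0.0, -2.51], [-0.0, 0.0, -2.51], [-0.0, -0.0, -2.95], [-0.0, -0.0, 1.36]]
(-1, 1) [[0.0, -0.0, 1.57], [0.0, 0.0, 1.57], [-0.0, -0.0, 1.57], [0.0, 0.0, 1.57], [0.0, 0.0, 1.57], [0.46, 0.33, 1.48], [0.46, 0.33, 1.48], [0.46, 0.33, 1.48], [-0.0, -0.0, 1.57], [-0.0, -0.0, 1.57], [-0.0, -0.0, 1.57], [-0.0, -0.0, 1.57]]
(-1, -1) [[0.0, -0.0, 1.36], [0.0, -0.0, -1.67], [-0.0, 0.0, -1.67], [0.0, -0.0, -1.67], [0.0, -0.0, -1.67], [0.39, -0.39, -1.25], [0.39, -0.39, -1.25], [0.39, -0.39, -1.25], [-0.0, 0.0, -2.51], [-0.0, 0.0, -2.51], [-0.0, 0.0, -2.95], [-0.0, -0.0, 1.36]]
11 poses.jsonl
```

```bash
cat >> h.py <<'E'
from scipy.optimize import least_squares
E=lambda s,a:Ro.from_euler(s,a)
LO=np.array([-3.1,-.76,.27,-1.08,.17,-2.57]);HI=np.array([3.1,2.03,2.55,4.22,2.65,2.57])
def fk(q,k):
    W=E('z',q[0])*E('y',q[1]+q[2])*E('z',q[3])*E('y',q[4])*E('z',q[5])*E('z',np.pi/2)
    v=np.array([k[0],k[1],k[2]])+E('y',q[1]).apply([0,0,k[3]])+E('y',q[1]+q[2]).apply([k[4],0,k[5]])
    return E('z',q[0]).apply(v)+W.apply([0,0,k[6]]),W
def ik(p,R,q0,k):
    f=lambda q:np.r_[(fk(q,k)[0]-p)/100,(fk(q,k)[1].inv()*R).as_rotvec()]
    r=least_squares(f,np.clip(q0,LO+1e-3,HI-1e-3),bounds=(LO,HI));return r.x,np.linalg.norm(r.fun)
KP='kin.npy'
def path(p0,R0,P,Q,n,q,k):
    rv=(R0.inv()*Q).as_rotvec();worst=0;out=[]
    for j in range(1,n+1):
        q,e=ik(p0+(np.array(P)-p0)*j/n,R0*Ro.from_rotvec(rv*j/n),q,k);worst=max(worst,e);out.append(q)
    return np.array(out),worst
def fr(x,y): # rotation from two axes tool z=x, tool y=y
    return Ro.from_matrix(np.c_[np.cross(y,x),y,x])
E
cat > opt.py <<'E'
from h import *
np.set_printoptions(precision=2,suppress=True)
L=[json.loads(l) for l in open('poses.jsonl')]
f=lambda k:np.concatenate([fk(q,k)[0]-p for q,p,o in L]+[(k-np.array([0,55,300,400,0,400,200]))*1e-3])
r=least_squares(f,[0,55,300,400,0,400,200]);k=r.x;np.save(KP,k);print('k',k,np.abs(r.fun).max())
t=np.radians(13.7);tx=np.array([np.cos(t),np.sin(t),0]);ty=np.array([-tx[1],tx[0],0]);up=np.array([0,0,1.])
c=np.radians(-16.4);cx=np.array([np.cos(c),np.sin(c),0]);cy=np.array([-cx[1],cx[0],0])
if __name__=='__main__':
  q0=L[-1][0]
  for al in(35,45):
    a=np.radians(al)
    for s in(1,-1):
      Rg=fr(-up*np.cos(a)+ty*np.sin(a),s*tx);pg=np.array([528,190,150])
      qg,e=ik(pg,Rg,q0,k)
      for mo,n in(('+x',cx),('-x',-cx),('+y',cy),('-y',-cy)):
        zt=n*np.cos(a)-up*np.sin(a)
        # cover axes: x_c=-ty, face down dir -up -> n ; tool y = s*tx -> cross mapping
        # grasp frame (x_c,-up,x_c×(-up)); place frame (up,n,up×n)
        G=np.c_[-ty,-up,np.cross(-ty,-up)];Pm=np.c_[up,n,np.cross(up,n)]
        Rp=Ro.from_matrix(Pm@G.T)*Rg
        ang=np.degrees((Rg.inv()*Rp).magnitude())
        m=np.array([604,-303,150.]);pp=m+zt*19
        o,w=path(pg,Rg,pp,Rp,15,qg,k);o2,w2=path(pp,Rp,pp-[0,0,90],Rp,3,o[-1],k)
        print(al,s,mo,'g',round(e,3),qg,'ang',round(ang),'worst',round(w,3),round(w2,3),o[-1],o2[-1],np.abs(np.diff(o,axis=0)).max())
E
python3 opt.py
```

```text
k [  0.    56.6  152.6  448.99 100.7  499.8  350.63] 0.15063465679503604
35 1 +x g 0.0 [-0.11  0.2   1.49  0.57  1.67 -0.35] ang 104 worst 0.017 0.106 [-0.71 -0.07  1.97  0.8   0.47 -2.57] [-0.66  0.06  2.    0.81  0.31 -2.57] 0.3690984374430095
35 1 -x g 0.0 [-0.11  0.2   1.49  0.57  1.67 -0.35] ang 139 worst 0.15 0.118 [-0.47  1.08  0.27 -0.33  2.59  1.16] [-0.47  1.2   0.27 -0.29  2.54  1.22] 0.1747575072833238
35 1 +y g 0.0 [-0.11  0.2   1.49  0.57  1.67 -0.35] ang 159 worst 0.847 0.963 [-0.81  1.24  0.27  1.25  2.54 -2.57] [-0.81  1.36  0.27  1.2   2.51 -2.57] 0.8280484208904404
35 1 -y g 0.0 [-0.11  0.2   1.49  0.57  1.67 -0.35] ang 94 worst 0.0 0.0 [-0.15  0.5   1.29 -0.95  1.56  0.26] [-0.15  0.59  1.35 -0.95  1.47  0.38] 0.10219080623754784
35 -1 +x g 0.783 [ 0.17  0.04  1.54  0.16  1.45 -2.57] ang 104 worst 1.203 1.198 [-0.41 -0.05  2.03 -1.08  0.26 -2.57] [-0.37  0.11  1.98 -1.08  0.36 -2.57] 0.20062036562123764
35 -1 -x g 0.783 [ 0.17  0.04  1.54  0.16  1.45 -2.57] ang 139 worst 0.692 0.118 [-0.47  1.08  0.27 -0.33  2.59 -1.98] [-0.47  1.2   0.27 -0.29  2.54 -1.93] 0.1747
[... 1048 characters left out ...]
5 -1 +x g 0.873 [ 0.08  0.06  1.54  0.3   1.49 -2.57] ang 104 worst 1.248 1.238 [-0.4  -0.04  2.03 -1.08  0.29 -2.57] [-0.36  0.12  1.98 -1.08  0.37 -2.57] 0.21440490496085363
45 -1 -x g 0.873 [ 0.08  0.06  1.54  0.3   1.49 -2.57] ang 139 worst 0.77 0.0 [-0.48  1.07  0.27 -0.25  2.56 -1.92] [-0.48  1.1   0.4  -0.21  2.41 -1.87] 0.18633600054873822
45 -1 +y g 0.873 [ 0.08  0.06  1.54  0.3   1.49 -2.57] ang 159 worst 2.563 2.587 [-0.4  -0.12  2.1  -1.08  0.17 -2.57] [-0.4   0.04  2.08 -1.08  0.17 -2.57] 0.3794363246685493
45 -1 -y g 0.873 [ 0.08  0.06  1.54  0.3   1.49 -2.57] ang 94 worst 0.842 0.295 [-0.14  0.42  1.41 -0.97  1.44 -2.57] [-0.15  0.52  1.44 -0.94  1.36 -2.57] 0.0899664098921201
```

The model fits to 0.15 mm. Option 45° grasp, placing with the tool facing carrier −y is comfortable for all joints. Now refine the carrier's centre from both views and plan the first grasp (far cover).

```bash
cat > g.py <<'E'
from opt import *
A45=np.radians(45)
def Rgrasp(yaw):
    t=np.radians(yaw);x=np.array([np.cos(t),np.sin(t),0]);y=np.array([-x[1],x[0],0])
    return fr(-up*np.cos(A45)+y*np.sin(A45),x),x,y
def Rplace(cyaw):
    c=np.radians(cyaw);x=np.array([np.cos(c),np.sin(c),0]);y=np.array([-x[1],x[0],0]);n=-y
    G,gx,gy=Rgrasp(0);Gm=np.c_[-gy,-up,np.cross(-gy,-up)];Pm=np.c_[up,n,np.cross(up,n)]
    return Ro.from_matrix(Pm@Gm.T)*G,n
def graspTCP(c,yaw,d=50,z=32):
    R,x,y=Rgrasp(yaw);return np.array([c[0],c[1],0])-y*(d-37.5)+up*z+R.as_matrix()[:,2]*19,R
def placeTCP(m,cyaw,d=50,z=32,h=0):
    R,n=Rplace(cyaw);return np.array([m[0],m[1],6+d+h])-n*(z-4-19)+R.as_matrix()[:,2]*19,R
E
python3 - <<'E'
from g import *
for n,f,box in(('top','t0',(300,160,370,260)),('side','s0',(255,225,362,300))):
    im=cv2.imread(f'pics/{f}.png').astype(int);x0,y0,x1,y1=box;c=im[y0:y1,x0:x1]
    # red channel separates plate (bright) from green bench
    red=c[:,:,2].astype(np.float32);big=cv2.resize(red,None,fx=8,fy=8,interpolation=cv2.INTER_CUBIC)
    th=(np.percentile(red,50 if n=='side' else 20)+np.percentile(red,97))/2;m=(big>th).astype(np.uint8)
    k=max(cv2.findContours(m,cv2.RETR_EXTERNAL,cv2.CHAIN_APPROX_NONE)[0],key=cv2.contourArea);hu=cv2.convexHull(k)
    e=0.02*cv2.arcLength(hu,True);ap=cv2.approxPolyDP(hu,e,True).reshape(-1,2)
    px=(ap+.5)/8-.5+[x0,y0];q=plane(n,px,6);print(n,th,px.round(1).tolist(),q[:,:2],'c',q.mean(0),'side',np.linalg.norm(q-np.roll(q,1,0),axis=1))
p,R,s=cur()
c=(605,226);yw=12
tg,Rg=graspTCP(c,yw)
qa,e=ik(tg,Rg,[-.1,.2,1.5,.7,1.7,-.4],k);print(tg,qa,e)
w=tg+[0,0,0]-Rg.as_matrix()[:,2]*110
st=plan([((480,-60,300),down(60),6),(w,Rg,9),(tg,Rg,4)])
E
```

```text
k [  0.    56.6  152.6  448.99 100.7  499.8  350.63] 0.15063465679503604
top 103.0 [[340.2, 169.2], [367.3, 178.2], [346.6, 252.3], [318.8, 242.8]] [[ 659.89 -272.01]
 [ 633.05 -356.14]
 [ 405.96 -287.6 ]
 [ 433.85 -203.62]] c [ 533.19 -279.84    6.  ] side [236.16  88.3  237.21  88.49]
side 144.5 [[352.7, 256.3], [282.9, 291.2], [266.8, 267.8], [326.3, 240.2], [341.7, 244.2]] [[ 636.52 -357.15]
 [ 409.27 -292.97]
 [ 432.15 -210.25]
 [ 630.37 -266.21]
 [ 650.56 -308.04]] c [ 551.77 -286.92    6.  ] side [ 51.08 236.14  85.83 205.97  46.45]Traceback (most recent call last):
  File "<stdin>", line 13, in <module>
  File "h.py", line 56, in ik
    r=least_squares(f,np.clip(q0,LO+1e-3,HI-1e-3),bounds=(LO,HI));return r.x,np.linalg.norm(r.fun)
    return func(*args, **kwargs)
    vector_fun = VectorFunction(
        fun_wrapped,
    ...<6 lines>...
        workers=workers
    )
    self._update_fun()
    ~~~~~~~~~~~~~~~~^^
    self.f = self.fun_wrapped(xp_copy(self.x))
             ~~~~~~~~~~~~~~~~^^^^^^^^^^^^^^^^^
    return np.atleast_1d(self.fun(x))
                         ~~~~~~~~^^^
    return self.f(x, *self.args, **self.kwargs)
           ~~~~~~^^^^^^^^^^^^^^^^^^^^^^^^^^^^^^
  File "h.py", line 55, in <lambda>
    f=lambda q:np.r_[(fk(q,k)[0]-p)/100,(fk(q,k)[1].inv()*R).as_rotvec()]
                      ~~^^^^^
  File "h.py", line 52, in fk
    v=np.array([k[0],k[1],k[2]])+E('y',q[1]).apply([0,0,k[3]])+E('y',q[1]+q[2]).apply([k[4],0,k[5]])
                                 ~~~~~~~~~~~~~~~~~^^^^^^^^^^^^
  File "scipy/spatial/transform/_rotation.pyx", line 2578, in scipy.spatial.transform._rotation.Rotation.apply
ValueError: setting an array element with a sequence. The requested array has an inhomogeneous shape after 1 dimensions. The detected shape was (3,) + inhomogeneous part.
```

```bash
python3 - <<'E'
from g import *
p,R,s=cur()
c=(605,226);yw=12
tg,Rg=graspTCP(c,yw)
qa,e=ik(tg,Rg,[-.1,.2,1.5,.7,1.7,-.4],k);print(tg,qa,e)
w=tg-Rg.as_matrix()[:,2]*110
# yaw route: how far is current yaw from Rg in joint terms
M1=(480,-40,300)
o,e1=path(p,R,M1,Rg,10,s['joint_positions'],k);o2,e2=path(np.array(M1),Rg,w,Rg,6,o[-1],k);print(e1,e2,o[-1],o2[-1],np.abs(np.diff(np.vstack([o,o2]),axis=0)).max())
plan([(M1,Rg,12),(w,Rg,6)])
E
```

```text
k [  0.    56.6  152.6  448.99 100.7  499.8  350.63] 0.150634670902751
[604.81 226.91  18.56] [-0.11  0.52  1.42  0.74  1.52 -0.48] 3.2408594837526323e-15
1.0496319869726049e-10 1.3056442676114717e-10 [-0.58  0.2   1.25  0.66  2.19 -0.54] [-0.22  0.49  1.3   0.71  1.71 -0.46] 0.1790377736120845
-- seg 0 rows 12 step 16.3mm 8.3deg
1 x ([0.017, 0.119, -0.064], [-0.0166, 0.0162, 0.0399])
1 x ([0.035, 0.119, -0.056], [-0.0165, 0.0162, 0.04])
1 x ([0.052, 0.116, -0.049], [-0.0166, 0.0162, 0.0399])
1 x ([0.069, 0.111, -0.039], [-0.0166, 0.0162, 0.0399])
1 x ([0.084, 0.103, -0.029], [-0.0166, 0.0162, 0.0399])
1 x ([0.098, 0.092, -0.02], [-0.0165, 0.0162, 0.0399])
1 x ([0.109, 0.081, -0.01], [-0.0166, 0.0162, 0.04])
1 x ([0.119, 0.067, -0.001], [-0.0166, 0.0162, 0.0399])
1 x ([0.126, 0.051, 0.009], [-0.0166, 0.0161, 0.0399])
1 x ([0.131, 0.034, 0.017], [-0.0166, 0.0162, 0.0399])
1 x ([0.132, 0.016, 0.026], [-0.0165, 0.0162, 0.04])
1 x ([0.132, -0.001, 0.033], [-0.0166, 0.0162, 0.0399])
-- seg 1 rows 6 step 52.1mm 0.0deg
1 x ([-0.045, 0.247, 0.355], [0.0, 0.0, 0.0])
1 x ([-0.046, 0.246, 0.354], [0.0, 0.0, 0.0])
1 x ([-0.045, 0.247, 0.355], [0.0, 0.0, 0.0])
1 x ([-0.046, 0.246, 0.354], [0.0, 0.0, 0.0])
1 x ([-0.045, 0.247, 0.355], [0.0, 0.0, 0.0])
1 x ([-0.045, 0.246, 0.354], [0.0, 0.0, 0.0])
```

Request:
{"method": "send_rows", "body": {
  "moves": [
    {"travel": [0.017, 0.119, -0.064], "rotation": [-0.0166, 0.0162, 0.04], "hand": 0.3},
    {"travel": [0.035, 0.119, -0.056], "rotation": [-0.0166, 0.0162, 0.04], "hand": 0.3},
    {"travel": [0.052, 0.116, -0.049], "rotation": [-0.0166, 0.0162, 0.04], "hand": 0.3},
    {"travel": [0.069, 0.111, -0.039], "rotation": [-0.0166, 0.0162, 0.04], "hand": 0.3},
    {"travel": [0.084, 0.103, -0.029], "rotation": [-0.0166, 0.0162, 0.04], "hand": 0.3},
    {"travel": [0.098, 0.092, -0.02], "rotation": [-0.0166, 0.0162, 0.04], "hand": 0.3}
  ]
}}

```text
time: 9.32
tcp_pos: [511.0, -115.4, 255.0]
orientation: [-0.165, 0.256, 0.943, 0.133]
contact_force: [-0.2, -0.3, -0.2]
gripper_width: 0.652
grip_force: 0.0
```

Request:
{"method": "send_rows", "body": {
  "moves": [
    {"travel": [0.109, 0.081, -0.01], "rotation": [-0.0166, 0.0162, 0.04], "hand": 0.3},
    {"travel": [0.119, 0.067, -0.001], "rotation": [-0.0166, 0.0162, 0.04], "hand": 0.3},
    {"travel": [0.126, 0.051, 0.009], "rotation": [-0.0166, 0.0162, 0.04], "hand": 0.3},
    {"travel": [0.131, 0.034, 0.017], "rotation": [-0.0166, 0.0162, 0.04], "hand": 0.3},
    {"travel": [0.132, 0.016, 0.026], "rotation": [-0.0166, 0.0162, 0.04], "hand": 0.3},
    {"travel": [0.132, 0, 0.033], "rotation": [-0.0166, 0.0162, 0.04], "hand": 0.3},
    {"travel": [0, 0, 0], "rotation": [0, 0, 0], "hand": 0.3}
  ]
}}

```text
time: 10.2
tcp_pos: [478.5, -35.9, 300.6]
orientation: [-0.298, 0.58, 0.719, 0.241]
contact_force: [-0.2, -1.0, 0.3]
gripper_width: 0.649
grip_force: 0.0
```

```bash
python3 - <<'E'
from g import *
p,R,s=cur();print(p,s['joint_positions'],s['gripper_width'])
a=snap('top','t6')
hsv=cv2.cvtColor(a,cv2.COLOR_RGB2HSV);m=cv2.inRange(hsv,(100,120,50),(130,255,255));m[:150]=0
for kk in cv2.findContours(m,cv2.RETR_EXTERNAL,cv2.CHAIN_APPROX_NONE)[0]:
    if 60<cv2.contourArea(kk)<800:
        r=cv2.minAreaRect(kk);q=plane('top',cv2.boxPoints(r),42);print(q.mean(0),r)
tg,Rg=graspTCP((605,226),12)
w=tg-Rg.as_matrix()[:,2]*110
plan([(w,Rg,6),(tg,Rg,4)])
E
```

```text
k [  0.    56.6  152.6  448.99 100.7  499.8  350.63] 0.15063468884347758
[478.54 -35.86 300.61] [-0.58  0.2   1.26  0.66  2.19 -0.54] 0.6488416934965945
[528.54 204.96  42.  ] ((182.10586547851562, 208.47645568847656), (13.55815601348877, 26.03165626525879), 77.47119140625)
[603.75 225.9   42.  ] ((175.84898376464844, 183.144287109375), (13.555254936218262, 25.72022819519043), 79.99201965332031)
-- seg 0 rows 6 step 51.8mm 0.0deg
1 x ([-0.051, 0.248, 0.35], [-0.0001, -0.0001, 0.0002])
1 x ([-0.051, 0.247, 0.351], [-0.0002, 0.0, 0.0002])
1 x ([-0.051, 0.247, 0.35], [-0.0001, -0.0001, 0.0002])
1 x ([-0.05, 0.248, 0.351], [-0.0001, 0.0, 0.0002])
1 x ([-0.051, 0.247, 0.35], [-0.0002, -0.0001, 0.0002])
1 x ([-0.05, 0.247, 0.351], [-0.0001, 0.0, 0.0002])
-- seg 1 rows 4 step 27.5mm 0.0deg
2 x ([0.0, 0.0, 0.229], [0.0, 0.0, 0.0])
1 x ([0.0, 0.0, 0.23], [0.0, 0.0, 0.0])
1 x ([0.0, 0.0, 0.229], [0.0, 0.0, 0.0])
```

Request:
{"method": "send_rows", "body": {
  "moves": [
    {"travel": [-0.051, 0.248, 0.35], "rotation": [0, 0, 0], "hand": 0.3},
    {"travel": [-0.051, 0.247, 0.351], "rotation": [0, 0, 0], "hand": 0.3},
    {"travel": [-0.051, 0.247, 0.35], "rotation": [0, 0, 0], "hand": 0.3},
    {"travel": [-0.05, 0.248, 0.351], "rotation": [0, 0, 0], "hand": 0.3},
    {"travel": [-0.051, 0.247, 0.35], "rotation": [0, 0, 0], "hand": 0.3},
    {"travel": [-0.05, 0.247, 0.351], "rotation": [0, 0, 0], "hand": 0.3},
    {"travel": [0, 0, 0], "rotation": [0, 0, 0], "hand": 0.3},
    {"travel": [0, 0, 0], "rotation": [0, 0, 0], "hand": 0.3}
  ]
}}

```text
time: 11.25
tcp_pos: [621.1, 151.0, 96.3]
orientation: [-0.299, 0.58, 0.719, 0.241]
contact_force: [-0.4, -0.7, -1.0]
gripper_width: 0.653
grip_force: 0.0
```

```bash
python3 - <<'E'
from g import *
p,R,s=cur();print(p,s['joint_positions'])
b=snap('side','s7');a=snap('top','t7')
tg,Rg=graspTCP((605,226),12)
plan([(tg,Rg,5)])
v=np.hstack([cv2.resize(a[150:300,145:295],(400,400),interpolation=cv2.INTER_CUBIC),cv2.resize(b[130:250,160:280],(400,400),interpolation=cv2.INTER_CUBIC)])
cv2.imwrite('pics/z7.png',cv2.convertScaleAbs(v[:,:,::-1],alpha=1.6))
E
```

```text
k [  0.    56.6  152.6  448.99 100.7  499.8  350.63] 0.1506347798336941
[621.15 151.01  96.31] [-0.22  0.49  1.3   0.71  1.71 -0.46]
-- seg 0 rows 5 step 22.3mm 0.0deg
1 x ([-0.001, -0.001, 0.186], [0.0, -0.0001, 0.0002])
1 x ([0.0, -0.001, 0.185], [0.0, -0.0001, 0.0002])
1 x ([0.0, -0.001, 0.186], [0.0, -0.0001, 0.0001])
1 x ([-0.001, -0.001, 0.186], [0.0, -0.0001, 0.0002])
1 x ([0.0, 0.0, 0.185], [0.0, -0.0001, 0.0002])
```

View pics/z7.png

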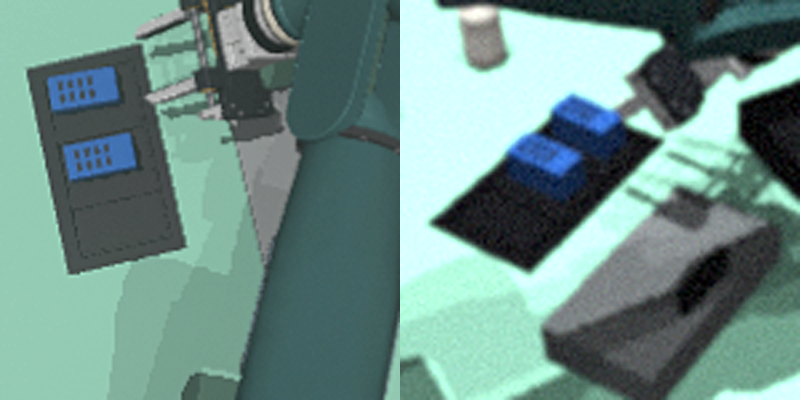

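Top crop: open fingers at (148,67) aligned with the far cover's axis; lid stands on the bench. Descend and grip.

Request:
{"method": "send_rows", "body": {
  "moves": [
    {"travel": [0, -0.001, 0.186], "rotation": [0, 0, 0], "hand": 0.3},
    {"travel": [0, -0.001, 0.185], "rotation": [0, 0, 0], "hand": 0.3},
    {"travel": [0, -0.001, 0.186], "rotation": [0, 0, 0], "hand": 0.3},
    {"travel": [-0.001, 0, 0.186], "rotation": [0, 0, 0], "hand": 0.3},
    {"travel": [0, 0, 0.18], "rotation": [0, 0, 0], "hand": 0.3},
    {"travel": [0, 0, 0], "rotation": [0, 0, 0], "hand": 0.3}
  ]
}}

```text
time: 12.1
tcp_pos: [602.7, 228.6, 16.4]
orientation: [-0.3, 0.58, 0.718, 0.24]
contact_force: [0.2, 0.6, 0.2]
gripper_width: 0.652
grip_force: 0.0
```

Request:
{"method": "send_rows", "body": {
  "moves": [
    {"travel": [0, 0, 0], "rotation": [0, 0, 0], "hand": -1},
    {"travel": [0, 0, 0], "rotation": [0, 0, 0], "hand": -1},
    {"travel": [0, 0, 0], "rotation": [0, 0, 0], "hand": -1},
    {"travel": [0, 0, 0], "rotation": [0, 0, 0], "hand": -1},
    {"travel": [0, 0, 0], "rotation": [0, 0, 0], "hand": -1}
  ]
}}

```text
time: 12.72
tcp_pos: [604.6, 227.3, 18.1]
orientation: [-0.299, 0.581, 0.718, 0.241]
contact_force: [0.9, -2.0, 2.2]
gripper_width: 0.403
grip_force: 29.9
```

```bash
cat > tr.py <<'E'
from g import *
import sys
def transit(M,via,p=None,R=None,n1=6,n2=13,n3=4):
    p0,R0,s=cur();q=s['joint_positions'];print(p0,s['gripper_width'],s['contact_force'],s['grip_force'])
    Rp,_=Rplace(-16.6);pt,_=placeTCP(M,-16.6,h=75)
    up1=p0+[0,0,150]
    o,e=path(p0,R0,up1,R0,4,q,k);o2,e2=path(up1,R0,np.array(via,float),Rp,n2,o[-1],k);o3,e3=path(np.array(via,float),Rp,pt,Rp,n3,o2[-1],k)
    J=np.vstack([o,o2,o3]);print(e,e2,e3,J.min(0),J.max(0),'dq',np.abs(np.diff(J,axis=0)).max(0))
    plan([(up1,R0,4),(via,Rp,n2),(pt,Rp,n3)])
E
python3 - <<'E'
from tr import *
c=np.array([533.1,-280.6]);u=np.array([np.cos(np.radians(-16.6)),np.sin(np.radians(-16.6))])
transit(c+75*u,(560,-50,270))
E
```

```text
k [  0.    56.6  152.6  449.   100.7  499.8  350.63] 0.15063487596520486
[604.64 227.29  18.09] 0.4028313818113959 [ 0.87 -1.97  2.18] 29.885840713977814
2.0482563577782342e-11 2.2782651010051145e-09 2.8966956317594455e-10 [-0.19  0.25  1.12 -0.78  1.52 -0.44] [0.2  0.48 1.4  0.75 1.97 0.3 ] dq [0.1  0.06 0.07 0.12 0.12 0.07]
-- seg 0 rows 4 step 37.5mm 0.0deg
1 x ([0.222, 0.0, -0.22], [0.0, 0.0, 0.0])
1 x ([0.221, 0.0, -0.221], [0.0, 0.0, 0.0])
1 x ([0.222, 0.0, -0.22], [0.0, 0.0, 0.0])
1 x ([0.221, 0.0, -0.22], [0.0, 0.0, 0.0])
-- seg 1 rows 13 step 23.0mm 7.2deg
1 x ([-0.072, -0.065, -0.165], [0.0, -0.0376, 0.0136])
1 x ([-0.094, -0.062, -0.155], [0.0, -0.0377, 0.0136])
1 x ([-0.114, -0.057, -0.143], [-0.0001, -0.0376, 0.0136])
1 x ([-0.132, -0.052, -0.129], [0.0, -0.0377, 0.0136])
1 x ([-0.149, -0.046, -0.112], [0.0, -0.0376, 0.0136])
1 x ([-0.162, -0.039, -0.093], [0.0, -0.0377, 0.0136])
1 x ([-0.174, -0.032, -0.074], [-0.0001, -0.0376, 0.0136])
1 x ([-0.183, -0.024, -0.052], [0.0, -0.0377, 0.0135])
1 x ([-0.188, -0.017, -0.03], [0.0, -0.0376, 0.0136])
1 x ([-0.191, -0.008, -0.008], [0.0, -0.0377, 0.0136])
1 x ([-0.191, -0.001, 0.015], [0.0, -0.0376, 0.0136])
1 x ([-0.188, 0.008, 0.037], [0.0, -0.0377, 0.0136])
1 x ([-0.182, 0.016, 0.059], [-0.0001, -0.0376, 0.0136])
-- seg 2 rows 4 step 75.3mm 0.0deg
2 x ([-0.119, 0.24, 0.568], [0.0, 0.0, 0.0])
1 x ([-0.119, 0.239, 0.568], [0.0, 0.0, 0.0])
1 x ([-0.118, 0.24, 0.568], [0.0, 0.0, 0.0])
```

Width 37.9 mm: cover held. Lift and upend it over to the via point, then check from the top camera which end is up.

Request:
{"method": "send_rows", "body": {
  "moves": [
    {"travel": [0.22, 0, -0.22], "rotation": [0, 0, 0], "hand": -1},
    {"travel": [0.22, 0, -0.22], "rotation": [0, 0, 0], "hand": -1},
    {"travel": [0.22, 0, -0.22], "rotation": [0, 0, 0], "hand": -1},
    {"travel": [0.22, 0, -0.22], "rotation": [0, 0, 0], "hand": -1}
  ]
}}

```text
time: 13.22
tcp_pos: [603.7, 227.3, 167.3]
orientation: [-0.3, 0.581, 0.718, 0.24]
contact_force: [1.4, 0.2, 0.1]
gripper_width: 0.399
grip_force: 29.9
```

Request:
{"method": "send_rows", "body": {
  "moves": [
    {"travel": [-0.072, -0.065, -0.165], "rotation": [0, -0.0377, 0.0136], "hand": -1},
    {"travel": [-0.094, -0.062, -0.155], "rotation": [0, -0.0377, 0.0136], "hand": -1},
    {"travel": [-0.114, -0.057, -0.143], "rotation": [0, -0.0377, 0.0136], "hand": -1},
    {"travel": [-0.132, -0.052, -0.129], "rotation": [0, -0.0377, 0.0136], "hand": -1},
    {"travel": [-0.149, -0.046, -0.112], "rotation": [0, -0.0377, 0.0136], "hand": -1},
    {"travel": [-0.162, -0.039, -0.093], "rotation": [0, -0.0377, 0.0136], "hand": -1},
    {"travel": [-0.174, -0.032, -0.074], "rotation": [0, -0.0377, 0.0136], "hand": -1}
  ]
}}

```text
time: 14.1
tcp_pos: [580.0, 77.4, 222.2]
orientation: [-0.016, 0.726, 0.685, -0.06]
contact_force: [0.2, -0.1, -1.3]
gripper_width: 0.406
grip_force: 30.0
```

Request:
{"method": "send_rows", "body": {
  "moves": [
    {"travel": [-0.183, -0.024, -0.052], "rotation": [0, -0.0377, 0.0136], "hand": -1},
    {"travel": [-0.188, -0.017, -0.03], "rotation": [0, -0.0377, 0.0136], "hand": -1},
    {"travel": [-0.191, -0.008, -0.008], "rotation": [0, -0.0377, 0.0136], "hand": -1},
    {"travel": [-0.191, 0, 0.015], "rotation": [0, -0.0377, 0.0136], "hand": -1},
    {"travel": [-0.188, 0.008, 0.037], "rotation": [0, -0.0377, 0.0136], "hand": -1},
    {"travel": [-0.182, 0.016, 0.059], "rotation": [0, -0.0377, 0.0136], "hand": -1},
    {"travel": [0, 0, 0], "rotation": [0, 0, 0], "hand": -1}
  ]
}}

```text
time: 14.98
tcp_pos: [559.6, -49.3, 266.6]
orientation: [0.227, 0.739, 0.553, -0.31]
contact_force: [0.3, -0.5, -1.2]
gripper_width: 0.403
grip_force: 30.0
```

```bash
python3 - <<'E'
from tr import *
p,R,s=cur();print(p,s['gripper_width'],s['grip_force'])
Rp,n=Rplace(-16.6);g=p-R.as_matrix()[:,2]*19;print('ori err',np.degrees((R.inv()*Rp).magnitude()))
b=snap('side','s8');a=snap('top','t8')
P=g+[0,0,25];u=proj('top',[P,P-[0,0,75]]);w=proj('side',[P,P-[0,0,75]]);print(u,w)
def crop(im,c,r=45):
    x,y=map(int,c);x=min(max(x,r),511-r);y=min(max(y,r),383-r);return cv2.resize(im[y-r:y+r,x-r:x+r],(400,400),interpolation=cv2.INTER_CUBIC)
cv2.imwrite('pics/z8.png',cv2.convertScaleAbs(np.hstack([crop(a,u[0]),crop(b,w[1])])[:,:,::-1],alpha=1.8))
E
```

```text
k [  0.    56.6  152.6  449.   100.7  499.8  350.63] 0.15063490512077682
[559.57 -49.32 266.65] 0.4028912387144131 29.99581664800644
ori err 0.4201149197086455
[[269.49 184.14]
 [267.74 188.61]] [[256.04 135.49]
 [256.32 157.52]]
```

View pics/z8.png

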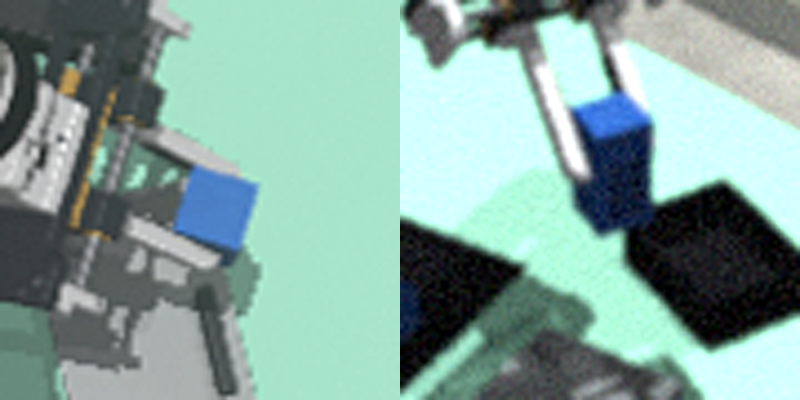

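The closed end faces up (top crop (217,211)), mouth down. I use the held cover to check the camera offset, then plan to the hover over module 2.

```bash
python3 - <<'E'
from tr import *
p,R,s=cur();Rp,n=Rplace(-16.6);g=p-R.as_matrix()[:,2]*19;ax=g+n*9+[0,0,25]
for nm,f in(('top','t8'),('side','s8')):
    im=cv2.imread(f'pics/{f}.png');e=proj(nm,[ax])[0];hsv=cv2.cvtColor(im,cv2.COLOR_BGR2HSV)
    m=cv2.inRange(hsv,(100,120,120),(130,255,255));x,y=map(int,e);z=np.zeros_like(m);z[y-20:y+20,x-20:x+20]=m[y-20:y+20,x-20:x+20]
    kk=max(cv2.findContours(z,cv2.RETR_EXTERNAL,cv2.CHAIN_APPROX_NONE)[0],key=cv2.contourArea);M=cv2.moments(kk);c=(M['m10']/M['m00'],M['m01']/M['m00'])
    print(nm,'exp',e,'got',c,cv2.contourArea(kk),'world err',plane(nm,[c],ax[2])[0]-ax)
c=np.array([533.1,-280.6]);u=np.array([np.cos(np.radians(-16.6)),np.sin(np.radians(-16.6))])
pt,_=placeTCP(c+75*u,-16.6,h=75);print(pt);plan([(pt,Rp,6)])
E
```

```text
k [  0.    56.6  152.6  449.   100.7  499.8  350.63] 0.15063492228189296Traceback (most recent call last):
  File "<stdin>", line 6, in <module>
ValueError: max() iterable argument is empty
```

```bash
cat > chk.py <<'E'
from tr import *
def chk(ims,ax,lo=78):
  for nm,im in ims:
    e=proj(nm,[ax])[0];hsv=cv2.cvtColor(im,cv2.COLOR_RGB2HSV)
    m=cv2.inRange(hsv,(100,120,lo),(130,255,255));x,y=map(int,e);z=np.zeros_like(m);z[y-20:y+20,x-20:x+20]=m[y-20:y+20,x-20:x+20]
    K=cv2.findContours(z,cv2.RETR_EXTERNAL,cv2.CHAIN_APPROX_NONE)[0]
    if not K:print(nm,'none',im[y-3:y+4:3,x-3:x+4:3].tolist());continue
    kk=max(K,key=cv2.contourArea);c=cv2.minAreaRect(kk)[0]
    print(nm,'exp',e,'got',c,cv2.minAreaRect(kk)[1],'world err',plane(nm,[c],ax[2])[0]-ax)
E
python3 - <<'E'
from chk import *
p,R,s=cur();Rp,n=Rplace(-16.6);g=p-R.as_matrix()[:,2]*19;ax=g+n*9+[0,0,25]
chk([(a,cv2.imread(f'pics/{f}.png')[:,:,::-1].copy()) for a,f in(('top','t8'),('side','s8'))],ax)
c=np.array([533.1,-280.6]);u=np.array([np.cos(np.radians(-16.6)),np.sin(np.radians(-16.6))])
pt,_=placeTCP(c+75*u,-16.6,h=75);print(pt);plan([(pt,Rp,6)])
E
```

```text
k [  0.    56.6  152.6  449.   100.7  499.8  350.63] 0.15063493345192405
top exp [273.17 184.96] got (272.0137634277344, 185.4541473388672) (15.229437828063965, 15.037873268127441) world err [-1.24  2.8   0.  ]
side exp [257.74 136.54] got (258.0, 137.49998474121094) (8.538147926330566, 14.862703323364258) world err [-2.68 -3.73  0.  ]
[ 603.71 -306.28  117.56]
-- seg 0 rows 6 step 50.2mm 0.0deg
1 x ([-0.081, 0.16, 0.377], [-0.0001, 0.0, 0.0002])
1 x ([-0.082, 0.161, 0.378], [0.0, 0.0001, 0.0001])
1 x ([-0.081, 0.16, 0.377], [-0.0001, 0.0, 0.0002])
1 x ([-0.081, 0.16, 0.378], [-0.0001, 0.0, 0.0001])
1 x ([-0.082, 0.16, 0.378], [-0.0001, 0.0001, 0.0002])
1 x ([-0.081, 0.16, 0.377], [0.0, 0.0, 0.0002])
```

Request:
{"method": "send_rows", "body": {
  "moves": [
    {"travel": [-0.082, 0.162, 0.38], "rotation": [0, 0, 0], "hand": -1},
    {"travel": [-0.082, 0.162, 0.38], "rotation": [0, 0, 0], "hand": -1},
    {"travel": [-0.082, 0.162, 0.38], "rotation": [0, 0, 0], "hand": -1},
    {"travel": [-0.082, 0.162, 0.38], "rotation": [0, 0, 0], "hand": -1},
    {"travel": [-0.082, 0.162, 0.378], "rotation": [0, 0, 0], "hand": -1},
    {"travel": [-0.082, 0.162, 0.375], "rotation": [0, 0, 0], "hand": -1},
    {"travel": [0, 0, 0], "rotation": [0, 0, 0], "hand": -1},
    {"travel": [0, 0, 0], "rotation": [0, 0, 0], "hand": -1}
  ]
}}

```text
time: 16.08
tcp_pos: [604.9, -308.2, 119.3]
orientation: [0.229, 0.741, 0.552, -0.307]
contact_force: [0.1, 0.4, 0.0]
gripper_width: 0.403
grip_force: 30.0
```

```bash
python3 - <<'E'
from chk import *
p,R,s=cur();print(p,s['gripper_width'],s['contact_force']);Rp,n=Rplace(-16.6);g=p-R.as_matrix()[:,2]*19;ax=g+n*9+[0,0,25]
b=snap('side','s9');a=snap('top','t9')
chk([('top',a),('side',b)],ax)
c=np.array([534.3,-282]);u=np.array([np.cos(np.radians(-16.6)),np.sin(np.radians(-16.6))])
print(c+75*u,'axis now',ax)
pt,_=placeTCP(c+75*u,-16.6,h=75);print(pt);plan([(pt,Rp,1)])
v=np.hstack([cv2.resize(a[150:250,300:400],(400,400),interpolation=cv2.INTER_CUBIC),cv2.resize(b[200:300,265:365],(400,400),interpolation=cv2.INTER_CUBIC)])
cv2.imwrite('pics/z9.png',cv2.convertScaleAbs(v[:,:,::-1],alpha=1.8))
print('pred caps at module2 top view if true', proj('top',[[*(c+75*u*t),62] for t in(-1,0,1)]),proj('side',[[*(c+75*u*t),62] for t in(-1,0,1)]))
E
```

```text
k [  0.    56.6  152.6  449.   100.7  499.8  350.63] 0.15063494695664786
[ 604.92 -308.2   119.34] 0.40346403786402013 [0.07 0.41 0.03]
top exp [363.04 178.4 ] got (362.0660400390625, 178.51885986328125) (13.87341594696045, 12.774530410766602) world err [-0.37  2.74  0.  ]
side exp [338.92 216.07] got (339.5, 217.0) (16.26345443725586, 12.020814895629883) world err [-1.66 -3.09  0.  ]
[ 606.17 -303.43] axis now [ 606.19 -303.94  157.76]
[ 604.91 -307.68  117.56]
-- seg 0 rows 1 step 2.7mm 0.2deg
1 x ([0.013, -0.005, 0.018], [0.0007, 0.0005, 0.0001])
pred caps at module2 top view if true [[341.26 232.41]
 [348.14 207.9 ]
 [354.85 183.76]] [[288.37 259.96]
 [311.75 249.43]
 [333.93 239.38]]
```

View pics/z9.png

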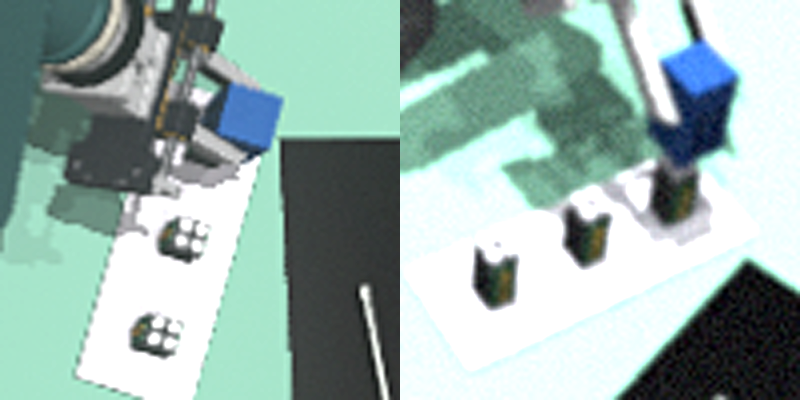

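Cover hovers over module 2: top crop blue at (250,115); caps at (184,238), (157,333); side crop shows it above the third post. I compare post silhouettes' boxes with the estimate before lowering.

```bash
python3 - <<'E'
from g import *
c=np.array([534.3,-282]);u=np.array([np.cos(np.radians(-16.6)),np.sin(np.radians(-16.6))]);v=np.array([-u[1],u[0]])
for nm,f in(('top','t0'),('side','s0')):
    im=cv2.imread(f'pics/{f}.png')
    for i in(-1,0,1):
        m=c+75*i*u
        P=[[*(m+u*a+v*b),z] for a in(-12,12) for b in(-12,12) for z in(6,56)];pr=proj(nm,P);e0,e1=pr.min(0),pr.max(0)
        x0,y0=(e0-6).astype(int);x1,y1=(e1+7).astype(int)
        big=cv2.resize(im[y0:y1,x0:x1].min(2).astype(np.float32),None,fx=8,fy=8,interpolation=cv2.INTER_LINEAR)
        w=np.percentile(big,90);mk=(big<w*.62).astype(np.uint8)
        mk[:8]=0
        K=[k for k in cv2.findContours(mk,cv2.RETR_EXTERNAL,cv2.CHAIN_APPROX_NONE)[0]]
        ce=(np.array((e0+e1)/2)-[x0,y0]+.5)*8
        K=[k for k in K if cv2.contourArea(k)>300 and abs(k.reshape(-1,2).mean(0)-ce).max()<40]
        pts=np.vstack(K).reshape(-1,2);lo=(pts.min(0)+.5)/8-.5+[x0,y0];hi=(pts.max(0)+.5)/8-.5+[x0,y0]
        print(nm,i,'exp',e0,e1,'got',lo,hi,'diff',lo-e0,hi-e1)
print('jac top px per 5mm x,y',np.diff(proj('top',[[534,-282,30],[539,-282,30]]),axis=0),np.diff(proj('top',[[534,-282,30],[534,-277,30]]),axis=0),'side',np.diff(proj('side',[[534,-282,30],[539,-282,30]]),axis=0),np.diff(proj('side',[[534,-282,30],[534,-277,30]]),axis=0))
E
```

```text
k [  0.    56.6  152.6  449.   100.7  499.8  350.63] 0.15063496154804973
top -1 exp [332.6  227.39] [345.85 238.43] got [332.06 228.06] [344.19 239.06] diff [-0.53  0.67] [-1.66  0.63]
top 0 exp [339.31 203.04] [352.65 214.77] got [338.81 203.81] [351.19 215.31] diff [-0.49  0.77] [-1.46  0.55]
top 1 exp [345.86 179.07] [359.28 191.44] got [345.19 179.94] [357.44 191.56] diff [-0.68  0.87] [-1.84  0.13]Traceback (most recent call last):
  File "<stdin>", line 15, in <module>
    return _nx.concatenate(arrs, 0, dtype=dtype, casting=casting)
           ~~~~~~~~~~~~~~~^^^^^^^^^^^^^^^^^^^^^^^^^^^^^^^^^^^^^^^
ValueError: need at least one array to concatenate
```

The silhouettes agree with the estimate within ~1 mm once the camera's offset (seen on the held cover) is removed. Lower onto the post.

```bash
python3 - <<'E'
from tr import *
c=np.array([533.5,-281.8]);u=np.array([np.cos(np.radians(-16.6)),np.sin(np.radians(-16.6))])
w=[placeTCP(c+75*u,-16.6,h=h) for h in(75,40,2)]
plan([(w[0][0],w[0][1],1),(w[1][0],w[1][1],4),(w[2][0],w[2][1],4)])
E
```

```text
k [  0.    56.6  152.6  449.   100.7  499.8  350.63] 0.15063496154804973
-- seg 0 rows 1 step 3.0mm 0.2deg
1 x ([0.013, -0.012, 0.018], [0.0007, 0.0005, 0.0001])
-- seg 1 rows 4 step 8.7mm 0.0deg
1 x ([0.051, 0.0, 0.052], [0.0, 0.0, 0.0])
1 x ([0.052, 0.0, 0.051], [0.0, 0.0, 0.0])
1 x ([0.051, 0.0, 0.052], [0.0, 0.0, 0.0])
1 x ([0.052, 0.0, 0.052], [0.0, 0.0, 0.0])
-- seg 2 rows 4 step 9.5mm 0.0deg
4 x ([0.056, 0.0, 0.056], [0.0, 0.0, 0.0])
```

Request:
{"method": "send_rows", "body": {
  "moves": [
    {"travel": [0.013, -0.012, 0.018], "rotation": [0.0007, 0.0005, 0], "hand": -1},
    {"travel": [0, 0, 0], "rotation": [0, 0, 0], "hand": -1},
    {"travel": [0.051, 0, 0.052], "rotation": [0, 0, 0], "hand": -1},
    {"travel": [0.052, 0, 0.051], "rotation": [0, 0, 0], "hand": -1},
    {"travel": [0.051, 0, 0.052], "rotation": [0, 0, 0], "hand": -1},
    {"travel": [0.052, 0, 0.052], "rotation": [0, 0, 0], "hand": -1},
    {"travel": [0, 0, 0], "rotation": [0, 0, 0], "hand": -1}
  ]
}}

```text
time: 17.05
tcp_pos: [602.3, -308.5, 79.2]
orientation: [0.227, 0.74, 0.552, -0.309]
contact_force: [-0.0, 0.2, -0.9]
gripper_width: 0.403
grip_force: 30.0
```

No contact force with the mouth below the post's top: engaged. Continue down.

Request:
{"method": "send_rows", "body": {
  "moves": [
    {"travel": [0.056, 0, 0.056], "rotation": [0, 0, 0], "hand": -1},
    {"travel": [0.056, 0, 0.056], "rotation": [0, 0, 0], "hand": -1},
    {"travel": [0.056, 0, 0.056], "rotation": [0, 0, 0], "hand": -1},
    {"travel": [0.04, 0, 0.04], "rotation": [0, 0, 0], "hand": -1},
    {"travel": [0, 0, 0], "rotation": [0, 0, 0], "hand": -1},
    {"travel": [0, 0, 0], "rotation": [0, 0, 0], "hand": -1}
  ]
}}

```text
time: 17.8
tcp_pos: [603.1, -308.7, 45.8]
orientation: [0.228, 0.741, 0.552, -0.308]
contact_force: [-0.1, -0.7, -0.8]
gripper_width: 0.402
grip_force: 30.0
```

```bash
python3 - <<'E'
from chk import *
p,R,s=cur();print(p,s['gripper_width'],s['contact_force']);Rp,n=Rplace(-16.6);g=p-R.as_matrix()[:,2]*19;ax=g+n*9+[0,0,25];print(ax)
b=snap('side','s10');a=snap('top','t10')
chk([('top',a),('side',b)],ax)
E
```

```text
k [  0.    56.6  152.6  449.   100.7  499.8  350.63] 0.15063496587957134
[ 603.14 -308.65   45.84] 0.40170873639807464 [-0.07 -0.69 -0.77]
[ 604.45 -304.4    84.26]
top exp [356.96 183.17] got (356.1500244140625, 183.5500030517578) (13.28156566619873, 11.70042610168457) world err [-1.16  2.41  0.  ]
side exp [334.91 234.73] got (335.5000305175781, 235.00003051757812) (12.969193458557129, 14.310833930969238) world err [ 0.37 -1.74  0.  ]
```

Request:
{"method": "send_rows", "body": {
  "moves": [
    {"travel": [0.006, 0, 0.006], "rotation": [0, 0, 0], "hand": -1},
    {"travel": [0.006, 0, 0.006], "rotation": [0, 0, 0], "hand": -1},
    {"travel": [0.005, 0, 0.005], "rotation": [0, 0, 0], "hand": -1},
    {"travel": [0, 0, 0], "rotation": [0, 0, 0], "hand": -1}
  ]
}}

```text
time: 18.4
tcp_pos: [602.8, -308.5, 42.4]
orientation: [0.228, 0.74, 0.552, -0.308]
contact_force: [0.2, -0.8, -0.0]
gripper_width: 0.402
grip_force: 30.0
```

Request:
{"method": "send_rows", "body": {
  "moves": [
    {"travel": [0, 0, 0], "rotation": [0, 0, 0], "hand": 0.1},
    {"travel": [0, 0, 0], "rotation": [0, 0, 0], "hand": 0.1},
    {"travel": [0, 0, -0.2], "rotation": [0, 0, 0], "hand": 0.1},
    {"travel": [0, 0, -0.4], "rotation": [0, 0, 0], "hand": 0.1},
    {"travel": [0, 0, -0.5], "rotation": [0, 0, 0], "hand": 0.3},
    {"travel": [-0.2, -0.3, -0.3], "rotation": [0, 0, 0], "hand": 0.3},
    {"travel": [0, 0, 0], "rotation": [0, 0, 0], "hand": 0.3}
  ]
}}

```text
time: 19.27
tcp_pos: [599.5, -199.4, 184.0]
orientation: [0.231, 0.741, 0.552, -0.305]
contact_force: [-0.3, -0.3, -0.0]
gripper_width: 0.648
grip_force: 0.0
```

```bash
python3 - <<'E'
from chk import *
p,R,s=cur();print(p,s['contact_force'],s['joint_positions'])
b=snap('side','s11');a=snap('top','t11')
chk([('top',a),('side',b)],np.array([604.8,-303.5,81]))
hsv=cv2.cvtColor(a,cv2.COLOR_RGB2HSV);m=cv2.inRange(hsv,(100,120,50),(130,255,255));m[:150]=0
for kk in cv2.findContours(m,cv2.RETR_EXTERNAL,cv2.CHAIN_APPROX_NONE)[0]:
    if 60<cv2.contourArea(kk)<800:
        r=cv2.minAreaRect(kk);q=plane('top',cv2.boxPoints(r),42);print(q,q.mean(0),r)
v=np.hstack([cv2.resize(a[140:290,155:405],(800,480),interpolation=cv2.INTER_CUBIC)])
cv2.imwrite('pics/z11.png',cv2.convertScaleAbs(v[:,:,::-1],alpha=1.8))
E
```

```text
k [  0.    56.6  152.6  449.   100.7  499.8  350.63] 0.15063496890422004
[ 599.5  -199.37  184.01] [-0.27 -0.27 -0.04] [-0.03  0.4   1.24 -0.76  1.7   0.24]
top exp [356.39 183.22] got (355.8000183105469, 184.1000213623047) (12.965337753295898, 11.700427055358887) world err [-2.63  1.8   0.  ]
side exp [334.56 235.25] got (335.0000305175781, 236.50003051757812) (14.208946228027344, 11.497314453125) world err [-2.78 -3.57  0.  ]
[[540.59 246.89  42.  ]
 [556.74 172.36  42.  ]
 [516.42 163.22  42.  ]
 [500.38 237.47  42.  ]] [528.53 204.99  42.  ] ((182.09617614746094, 208.48077392578125), (13.924245834350586, 25.887331008911133), 78.69007110595703)
[[ 595.91 -285.03   42.  ]
 [ 631.57 -297.58   42.  ]
 [ 619.36 -335.68   42.  ]
 [ 583.73 -322.96   42.  ]] [ 607.64 -310.31   42.  ] ((355.5500183105469, 184.35000610351562), (13.281566619873047, 12.332883834838867), 18.434947967529297)
```

View pics/z11.png

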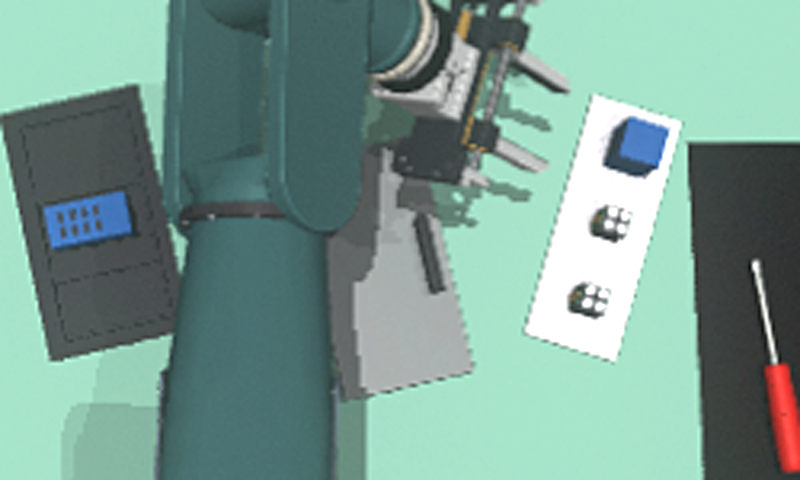

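Top view: the cover sits on module 2 at (640,145); the second cover is at (88,218), unchanged; the lid is on the bench. Now the second cover.

```bash
python3 - <<'E'
from tr import *
p,R,s=cur();Rp,n=Rplace(-16.6)
tg,Rg=graspTCP((529.9,205.2),12.5);w=tg-Rg.as_matrix()[:,2]*90+[0,0,20]
via=np.array([540,-20,270.])
o,e=path(p,R,via,Rp,4,s['joint_positions'],k);o2,e2=path(via,Rp,w,Rg,13,o[-1],k);o3,e3=path(w,Rg,tg,Rg,4,o2[-1],k);J=np.vstack([o,o2,o3]);print(e,e2,e3,J.min(0),J.max(0),w,tg)
plan([(via,Rp,4),(w,Rg,13)])
E
```

```text
k [  0.    56.6  152.6  449.   100.7  499.8  350.63] 0.15063497073614707
1.9386678776568877e-10 1.841434896433524e-11 1.4592643553367486e-14 [-0.26  0.16  1.18 -0.75  1.51 -0.56] [0.25 0.39 1.61 0.72 2.   0.35] [543.47 143.98 102.2 ] [529.7  206.11  18.56]
-- seg 0 rows 4 step 52.6mm 0.0deg
1 x ([0.096, -0.224, -0.364], [-0.0001, 0.0, 0.0001])
1 x ([0.096, -0.224, -0.365], [-0.0001, 0.0001, 0.0001])
1 x ([0.096, -0.224, -0.364], [-0.0001, 0.0, 0.0])
1 x ([0.096, -0.224, -0.365], [-0.0001, 0.0, 0.0001])
-- seg 1 rows 13 step 18.1mm 7.2deg
1 x ([0.148, -0.028, 0.004], [0.0, 0.0376, -0.0138])
1 x ([0.147, -0.021, 0.022], [0.0, 0.0375, -0.0138])
1 x ([0.144, -0.016, 0.039], [0.0, 0.0376, -0.0138])
1 x ([0.14, -0.009, 0.056], [0.0, 0.0375, -0.0137])
1 x ([0.132, -0.003, 0.072], [0.0, 0.0376, -0.0138])
1 x ([0.123, 0.003, 0.087], [0.0, 0.0375, -0.0138])
1 x ([0.111, 0.007, 0.101], [0.0, 0.0376, -0.0138])
1 x ([0.098, 0.012, 0.113], [0.0, 0.0376, -0.0138])
1 x ([0.084, 0.016, 0.124], [0.0, 0.0375, -0.0138])
1 x ([0.068, 0.019, 0.133], [0.0, 0.0376, -0.0138])
1 x ([0.051, 0.022, 0.14], [0.0, 0.0375, -0.0138])
1 x ([0.033, 0.024, 0.144], [0.0, 0.0376, -0.0137])
1 x ([0.015, 0.025, 0.148], [0.0, 0.0375, -0.0138])
```

Request:
{"method": "send_rows", "body": {
  "moves": [
    {"travel": [0.096, -0.224, -0.364], "rotation": [0, 0, 0], "hand": 0.3},
    {"travel": [0.096, -0.224, -0.365], "rotation": [0, 0, 0], "hand": 0.3},
    {"travel": [0.096, -0.224, -0.364], "rotation": [0, 0, 0], "hand": 0.3},
    {"travel": [0.096, -0.224, -0.365], "rotation": [0, 0, 0], "hand": 0.3}
  ]
}}

```text
time: 19.88
tcp_pos: [539.5, -19.7, 268.1]
orientation: [0.227, 0.74, 0.552, -0.31]
contact_force: [-0.4, 0.6, 0.0]
gripper_width: 0.649
grip_force: 0.0
```

Request:
{"method": "send_rows", "body": {
  "moves": [
    {"travel": [0.148, -0.028, 0.004], "rotation": [0, 0.0376, -0.0138], "hand": 0.3},
    {"travel": [0.147, -0.021, 0.022], "rotation": [0, 0.0376, -0.0138], "hand": 0.3},
    {"travel": [0.144, -0.016, 0.039], "rotation": [0, 0.0376, -0.0138], "hand": 0.3},
    {"travel": [0.14, -0.009, 0.056], "rotation": [0, 0.0376, -0.0138], "hand": 0.3},
    {"travel": [0.132, -0.003, 0.072], "rotation": [0, 0.0376, -0.0138], "hand": 0.3},
    {"travel": [0.123, 0.003, 0.087], "rotation": [0, 0.0376, -0.0138], "hand": 0.3},
    {"travel": [0.111, 0.007, 0.101], "rotation": [0, 0.0376, -0.0138], "hand": 0.3}
  ]
}}

```text
time: 20.75
tcp_pos: [541.6, 67.7, 177.1]
orientation: [-0.062, 0.712, 0.699, -0.015]
contact_force: [-0.3, -0.8, -0.9]
gripper_width: 0.65
grip_force: 0.0
```

Request:
{"method": "send_rows", "body": {
  "moves": [
    {"travel": [0.098, 0.012, 0.113], "rotation": [0, 0.0376, -0.0138], "hand": 0.3},
    {"travel": [0.084, 0.016, 0.124], "rotation": [0, 0.0376, -0.0138], "hand": 0.3},
    {"travel": [0.068, 0.019, 0.133], "rotation": [0, 0.0376, -0.0138], "hand": 0.3},
    {"travel": [0.051, 0.022, 0.14], "rotation": [0, 0.0376, -0.0138], "hand": 0.3},
    {"travel": [0.033, 0.024, 0.144], "rotation": [0, 0.0376, -0.0138], "hand": 0.3},
    {"travel": [0.015, 0.025, 0.148], "rotation": [0, 0.0376, -0.0138], "hand": 0.3},
    {"travel": [0, 0, 0], "rotation": [0, 0, 0], "hand": 0.3},
    {"travel": [0, 0, 0], "rotation": [0, 0, 0], "hand": 0.3}
  ]
}}

```text
time: 21.75
tcp_pos: [543.5, 143.5, 101.7]
orientation: [-0.3, 0.579, 0.719, 0.239]
contact_force: [0.6, -0.1, 0.2]
gripper_width: 0.647
grip_force: 0.0
```

```bash
python3 - <<'E'
from tr import *
p,R,s=cur();print(p,s['joint_positions'])
a=snap('top','t12')
hsv=cv2.cvtColor(a,cv2.COLOR_RGB2HSV);m=cv2.inRange(hsv,(100,120,50),(130,255,255));m[:150]=0
for kk in cv2.findContours(m,cv2.RETR_EXTERNAL,cv2.CHAIN_APPROX_NONE)[0]:
    if 60<cv2.contourArea(kk)<800:
        r=cv2.minAreaRect(kk);q=plane('top',cv2.boxPoints(r),42);print(q.mean(0),r)
tg,Rg=graspTCP((529.9,205.2),12.5);w=tg-Rg.as_matrix()[:,2]*90
plan([(w,Rg,1),(tg,Rg,4)])
E
```

```text
k [  0.    56.6  152.6  449.   100.7  499.8  350.63] 0.15063497347329224
[543.45 143.54 101.73] [-0.26  0.33  1.5   0.69  1.7  -0.52]
[528.25 204.92  42.  ] ((182.11538696289062, 208.57691955566406), (13.728129386901855, 25.8873291015625), 78.69007110595703)
[ 607.64 -310.31   42.  ] ((355.5500183105469, 184.35000610351562), (13.281566619873047, 12.332883834838867), 18.434947967529297)
-- seg 0 rows 1 step 20.5mm 0.1deg
1 x ([-0.119, -0.002, 0.122], [-0.0002, -0.0002, -0.0006])
-- seg 1 rows 4 step 22.5mm 0.0deg
1 x ([0.0, 0.0, 0.188], [0.0, 0.0, 0.0])
1 x ([0.0, 0.0, 0.187], [0.0, 0.0, 0.0])
1 x ([0.0, 0.0, 0.188], [0.0, 0.0, 0.0])
1 x ([0.0, 0.0, 0.187], [0.0, 0.0, 0.0])
```

Request:
{"method": "send_rows", "body": {
  "moves": [
    {"travel": [-0.119, -0.002, 0.122], "rotation": [0, 0, -0.0006], "hand": 0.3},
    {"travel": [0, 0, 0.188], "rotation": [0, 0, 0], "hand": 0.3},
    {"travel": [0, 0, 0.187], "rotation": [0, 0, 0], "hand": 0.3},
    {"travel": [0, 0, 0.188], "rotation": [0, 0, 0], "hand": 0.3},
    {"travel": [0, 0, 0.183], "rotation": [0, 0, 0], "hand": 0.3},
    {"travel": [0, 0, 0], "rotation": [0, 0, 0], "hand": 0.3},
    {"travel": [0, 0, 0], "rotation": [0, 0, 0], "hand": 0.3}
  ]
}}

```text
time: 22.68
tcp_pos: [529.4, 206.0, 18.8]
orientation: [-0.299, 0.578, 0.721, 0.24]
contact_force: [0.8, -0.5, 1.4]
gripper_width: 0.653
grip_force: 0.0
```

Request:
{"method": "send_rows", "body": {
  "moves": [
    {"travel": [0, 0, 0], "rotation": [0, 0, 0], "hand": -1},
    {"travel": [0, 0, 0], "rotation": [0, 0, 0], "hand": -1},
    {"travel": [0, 0, 0], "rotation": [0, 0, 0], "hand": -1},
    {"travel": [0, 0, 0], "rotation": [0, 0, 0], "hand": -1},
    {"travel": [0, 0, 0], "rotation": [0, 0, 0], "hand": -1}
  ]
}}

```text
time: 23.3
tcp_pos: [529.5, 205.9, 18.7]
orientation: [-0.299, 0.578, 0.72, 0.24]
contact_force: [0.2, -1.4, 2.1]
gripper_width: 0.403
grip_force: 30.0
```

```bash
python3 - <<'E'
from tr import *
c=np.array([533.5,-281.8]);u=np.array([np.cos(np.radians(-16.6)),np.sin(np.radians(-16.6))])
transit(c-75*u,(470,-70,270),n3=6)
E
```

```text
k [  0.    56.6  152.6  449.   100.7  499.8  350.63] 0.15063497761242461
[529.47 205.89  18.72] 0.40333938670102976 [ 0.24 -1.44  2.05] 30.000064373016357
2.420440006726179e-12 1.021798476369011e-09 2.4368150592041476e-11 [-0.16  0.06  1.35 -0.78  1.47 -0.52] [0.2  0.34 1.67 0.73 1.94 0.33] dq [0.06 0.05 0.06 0.12 0.08 0.08]
-- seg 0 rows 4 step 37.5mm 0.0deg
1 x ([0.221, 0.0, -0.221], [0.0, 0.0, 0.0])
1 x ([0.222, 0.0, -0.22], [0.0, 0.0, 0.0])
1 x ([0.221, 0.0, -0.221], [0.0, 0.0, 0.0])
1 x ([0.222, -0.001, -0.22], [0.0, 0.0, 0.0])
-- seg 1 rows 13 step 23.1mm 7.2deg
1 x ([-0.07, -0.076, -0.162], [0.0, -0.0376, 0.0138])
1 x ([-0.092, -0.072, -0.153], [-0.0001, -0.0376, 0.0138])
1 x ([-0.112, -0.067, -0.141], [0.0, -0.0376, 0.0138])
1 x ([-0.131, -0.062, -0.126], [0.0, -0.0376, 0.0138])
1 x ([-0.147, -0.057, -0.11], [0.0, -0.0376, 0.0138])
1 x ([-0.162, -0.049, -0.091], [-0.0001, -0.0376, 0.0138])
1 x ([-0.173, -0.042, -0.072], [0.0, -0.0376, 0.0138])
1 x ([-0.182, -0.035, -0.051], [0.0, -0.0376, 0.0138])
1 x ([-0.189, -0.026, -0.028], [0.0, -0.0376, 0.0138])
1 x ([-0.191, -0.019, -0.007], [-0.0001, -0.0376, 0.0138])
1 x ([-0.191, -0.01, 0.016], [0.0, -0.0376, 0.0138])
1 x ([-0.188, -0.001, 0.039], [0.0, -0.0376, 0.0138])
1 x ([-0.183, 0.006, 0.061], [-0.0001, -0.0376, 0.0138])
-- seg 2 rows 6 step 41.2mm 0.0deg
1 x ([-0.036, 0.064, 0.336], [0.0, 0.0, 0.0])
1 x ([-0.036, 0.065, 0.335], [0.0, 0.0, 0.0])
1 x ([-0.036, 0.064, 0.336], [0.0, 0.0, 0.0])
1 x ([-0.036, 0.064, 0.335], [0.0, 0.0, 0.0])
1 x ([-0.037, 0.065, 0.336], [0.0, 0.0, 0.0])
1 x ([-0.036, 0.064, 0.335], [0.0, 0.0, 0.0])
```

Request:
{"method": "send_rows", "body": {
  "moves": [
    {"travel": [0.222, 0, -0.221], "rotation": [0, 0, 0], "hand": -1},
    {"travel": [0.222, 0, -0.22], "rotation": [0, 0, 0], "hand": -1},
    {"travel": [0.221, 0, -0.221], "rotation": [0, 0, 0], "hand": -1},
    {"travel": [0.222, 0, -0.22], "rotation": [0, 0, 0], "hand": -1}
  ]
}}

```text
time: 23.8
tcp_pos: [528.6, 206.4, 169.0]
orientation: [-0.3, 0.578, 0.72, 0.239]
contact_force: [0.4, -0.8, -1.6]
gripper_width: 0.405
grip_force: 30.0
```

Request:
{"method": "send_rows", "body": {
  "moves": [
    {"travel": [-0.07, -0.076, -0.162], "rotation": [0, -0.0376, 0.0138], "hand": -1},
    {"travel": [-0.092, -0.072, -0.153], "rotation": [0, -0.0376, 0.0138], "hand": -1},
    {"travel": [-0.112, -0.067, -0.141], "rotation": [0, -0.0376, 0.0138], "hand": -1},
    {"travel": [-0.131, -0.062, -0.126], "rotation": [0, -0.0376, 0.0138], "hand": -1},
    {"travel": [-0.147, -0.057, -0.11], "rotation": [0, -0.0376, 0.0138], "hand": -1},
    {"travel": [-0.162, -0.049, -0.091], "rotation": [0, -0.0376, 0.0138], "hand": -1},
    {"travel": [-0.173, -0.042, -0.072], "rotation": [0, -0.0376, 0.0138], "hand": -1}
  ]
}}

```text
time: 24.68
tcp_pos: [496.9, 57.2, 223.2]
orientation: [-0.017, 0.725, 0.686, -0.06]
contact_force: [-0.7, 0.1, -1.1]
gripper_width: 0.399
grip_force: 30.0
```

Request:
{"method": "send_rows", "body": {
  "moves": [
    {"travel": [-0.182, -0.035, -0.051], "rotation": [0, -0.0376, 0.0138], "hand": -1},
    {"travel": [-0.189, -0.026, -0.028], "rotation": [0, -0.0376, 0.0138], "hand": -1},
    {"travel": [-0.191, -0.019, -0.007], "rotation": [0, -0.0376, 0.0138], "hand": -1},
    {"travel": [-0.191, -0.01, 0.016], "rotation": [0, -0.0376, 0.0138], "hand": -1},
    {"travel": [-0.188, 0, 0.039], "rotation": [0, -0.0376, 0.0138], "hand": -1},
    {"travel": [-0.183, 0.006, 0.061], "rotation": [0, -0.0376, 0.0138], "hand": -1}
  ]
}}

```text
time: 25.42
tcp_pos: [469.9, -69.8, 269.6]
orientation: [0.229, 0.74, 0.552, -0.309]
contact_force: [-0.9, 1.1, -1.7]
gripper_width: 0.401
grip_force: 30.0
```

Request:
{"method": "send_rows", "body": {
  "moves": [
    {"travel": [-0.036, 0.064, 0.336], "rotation": [0, 0, 0], "hand": -1},
    {"travel": [-0.036, 0.065, 0.335], "rotation": [0, 0, 0], "hand": -1},
    {"travel": [-0.036, 0.064, 0.336], "rotation": [0, 0, 0], "hand": -1},
    {"travel": [-0.036, 0.064, 0.335], "rotation": [0, 0, 0], "hand": -1},
    {"travel": [-0.037, 0.065, 0.336], "rotation": [0, 0, 0], "hand": -1},
    {"travel": [-0.036, 0.064, 0.335], "rotation": [0, 0, 0], "hand": -1},
    {"travel": [0, 0, 0], "rotation": [0, 0, 0], "hand": -1},
    {"travel": [0, 0, 0], "rotation": [0, 0, 0], "hand": -1}
  ]
}}

```text
time: 26.42
tcp_pos: [460.4, -263.8, 117.5]
orientation: [0.228, 0.74, 0.553, -0.307]
contact_force: [0.3, -0.1, -0.4]
gripper_width: 0.402
grip_force: 30.0
```

```bash
python3 - <<'E'
from chk import *
p,R,s=cur();print(p,s['gripper_width'],s['contact_force']);Rp,n=Rplace(-16.6);g=p-R.as_matrix()[:,2]*19;ax=g+n*9+[0,0,25];print(ax)
b=snap('side','s13');a=snap('top','t13')
chk([('top',a),('side',b)],ax)
c=np.array([533.5,-281.8]);u=np.array([np.cos(np.radians(-16.6)),np.sin(np.radians(-16.6))])
w=[placeTCP(c-75*u,-16.6,h=h) for h in(75,40,3)]
plan([(w[0][0],w[0][1],1),(w[1][0],w[1][1],4),(w[2][0],w[2][1],4)])
E
```

```text
k [  0.    56.6  152.6  449.   100.7  499.8  350.63] 0.15063498036869463
[ 460.38 -263.83  117.52] 0.4015634718604138 [ 0.3  -0.12 -0.37]
[ 461.67 -259.59  155.95]
top exp [347.97 230.74] got (347.17889404296875, 230.9036865234375) (14.080047607421875, 13.888481140136719) world err [-0.46  2.18  0.  ]
side exp [289.75 237.14] got (290.3999938964844, 238.2999725341797) (13.41640853881836, 15.652478218078613) world err [-1.63 -3.65 -0.  ]
-- seg 0 rows 1 step 1.6mm 0.1deg
1 x ([-0.003, -0.004, 0.012], [0.0004, -0.0001, 0.0003])
-- seg 1 rows 4 step 8.8mm 0.0deg
1 x ([0.052, 0.0, 0.052], [0.0, 0.0, 0.0])
1 x ([0.051, 0.0, 0.051], [0.0, 0.0, 0.0])
1 x ([0.052, 0.0, 0.052], [0.0, 0.0, 0.0])
1 x ([0.051, 0.0, 0.052], [0.0, 0.0, 0.0])
-- seg 2 rows 4 step 9.3mm 0.0deg
1 x ([0.055, 0.0, 0.054], [0.0, 0.0, 0.0])
1 x ([0.054, 0.0, 0.055], [0.0, 0.0, 0.0])
1 x ([0.055, 0.0, 0.054], [0.0, 0.0, 0.0])
1 x ([0.054, 0.0, 0.055], [0.0, 0.0, 0.0])
```

The residuals equal those seen on the first cover, so it is held the same way and closed end up. Lower, first past the post's top.

Request:
{"method": "send_rows", "body": {
  "moves": [
    {"travel": [-0.003, -0.004, 0.012], "rotation": [0, 0, 0], "hand": -1},
    {"travel": [0, 0, 0], "rotation": [0, 0, 0], "hand": -1},
    {"travel": [0.052, 0, 0.052], "rotation": [0, 0, 0], "hand": -1},
    {"travel": [0.051, 0, 0.051], "rotation": [0, 0, 0], "hand": -1},
    {"travel": [0.052, 0, 0.052], "rotation": [0, 0, 0], "hand": -1},
    {"travel": [0.051, 0, 0.052], "rotation": [0, 0, 0], "hand": -1},
    {"travel": [0, 0, 0], "rotation": [0, 0, 0], "hand": -1},
    {"travel": [0, 0, 0], "rotation": [0, 0, 0], "hand": -1}
  ]
}}

```text
time: 27.52
tcp_pos: [459.5, -265.6, 81.7]
orientation: [0.228, 0.74, 0.552, -0.307]
contact_force: [0.2, -0.2, -0.5]
gripper_width: 0.406
grip_force: 30.0
```

Request:
{"method": "send_rows", "body": {
  "moves": [
    {"travel": [0.055, 0, 0.055], "rotation": [0, 0, 0], "hand": -1},
    {"travel": [0.054, 0, 0.054], "rotation": [0, 0, 0], "hand": -1},
    {"travel": [0.055, 0, 0.055], "rotation": [0, 0, 0], "hand": -1},
    {"travel": [0.048, 0, 0.048], "rotation": [0, 0, 0], "hand": -1},
    {"travel": [0, 0, 0], "rotation": [0, 0, 0], "hand": -1},
    {"travel": [0, 0, 0], "rotation": [0, 0, 0], "hand": -1}
  ]
}}

```text
time: 28.28
tcp_pos: [459.5, -265.5, 45.7]
orientation: [0.228, 0.74, 0.552, -0.307]
contact_force: [0.5, 0.5, 0.3]
gripper_width: 0.401
grip_force: 30.0
```

Request:
{"method": "send_rows", "body": {
  "moves": [
    {"travel": [0.005, 0, 0.005], "rotation": [0, 0, 0], "hand": -1},
    {"travel": [0.005, 0, 0.005], "rotation": [0, 0, 0], "hand": -1},
    {"travel": [0.003, 0, 0.003], "rotation": [0, 0, 0], "hand": -1},
    {"travel": [0, 0, 0], "rotation": [0, 0, 0], "hand": -1}
  ]
}}

```text
time: 28.78
tcp_pos: [459.3, -265.5, 43.4]
orientation: [0.228, 0.74, 0.552, -0.307]
contact_force: [0.1, 0.3, -1.2]
gripper_width: 0.404
grip_force: 30.0
```

Request:
{"method": "send_rows", "body": {
  "moves": [
    {"travel": [0, 0, 0], "rotation": [0, 0, 0], "hand": 0.1},
    {"travel": [0, 0, 0], "rotation": [0, 0, 0], "hand": 0.1},
    {"travel": [0, 0, -0.2], "rotation": [0, 0, 0], "hand": 0.1},
    {"travel": [0, 0, -0.4], "rotation": [0, 0, 0], "hand": 0.1},
    {"travel": [0, 0, -0.4], "rotation": [0, 0, 0], "hand": 0.1},
    {"travel": [-0.3, 0, -0.3], "rotation": [0, 0, 0], "hand": 0},
    {"travel": [-0.3, 0, -0.3], "rotation": [0, 0, 0], "hand": 0}
  ]
}}

```text
time: 29.65
tcp_pos: [483.9, -183.7, 231.4]
orientation: [0.228, 0.74, 0.553, -0.308]
contact_force: [1.2, -0.1, 1.2]
gripper_width: 0.5
grip_force: 0.0
```

```bash
python3 - <<'E'
from chk import *
p,R,s=cur();print(p,s['joint_positions'])
b=snap('side','s14')
chk([('side',b)],np.array([604.8,-303.5,81]));chk([('side',b)],np.array([460.4,-260.5,81]))
D=down(103.7);M=np.array([430,-300,330.])
o,e=path(p,R,M,D,10,s['joint_positions'],k);print(e,o.min(0),o.max(0))
plan([(M,D,10)])
E
```

```text
k [  0.    56.6  152.6  449.   100.7  499.8  350.63] 0.15063498289692978
[ 483.89 -183.66  231.45] [-0.    0.13  1.48 -0.76  1.75  0.23]
side exp [334.56 235.25] got (335.07647705078125, 236.5059051513672) (14.317411422729492, 11.605779647827148) world err [-2.65 -3.74  0.  ]
side exp [288.19 256.02] got (288.20001220703125, 257.4000244140625) (13.416407585144043, 14.310833930969238) world err [-3.32 -3.02  0.  ]
2.1404994448474965e-10 [-0.72 -0.19  1.18 -0.73  1.51 -2.53] [-0.04  0.04  1.58 -0.    1.93 -0.02]
-- seg 0 rows 10 step 15.7mm 12.5deg
1 x ([-0.128, -0.017, 0.022], [-0.0258, 0.0153, -0.0629])
1 x ([-0.122, -0.043, 0.013], [-0.0258, 0.0153, -0.0629])
1 x ([-0.113, -0.066, 0.003], [-0.0258, 0.0154, -0.0629])
1 x ([-0.096, -0.088, -0.009], [-0.0259, 0.0153, -0.063])
1 x ([-0.077, -0.103, -0.02], [-0.0258, 0.0153, -0.0629])
1 x ([-0.054, -0.115, -0.033], [-0.0258, 0.0153, -0.0629])
1 x ([-0.03, -0.119, -0.043], [-0.0258, 0.0154, -0.0629])
1 x ([-0.003, -0.119, -0.055], [-0.0258, 0.0153, -0.0629])
1 x ([0.023, -0.112, -0.063], [-0.0258, 0.0153, -0.063])
1 x ([0.047, -0.099, -0.07], [-0.0258, 0.0153, -0.0629])
```

```bash
python3 - <<'E'
from tr import *
p,R,s=cur()
D=down(-76.3);M=np.array([430,-300,330.])
o,e=path(p,R,M,D,10,s['joint_positions'],k);print(e,o.min(0),o.max(0))
o2,e2=path(M,D,np.array([533,200,200.]),D,10,o[-1],k);print(e2,o2.min(0),o2.max(0))
plan([(M,D,9)])
E
```

```text
k [  0.    56.6  152.6  449.   100.7  499.8  350.63] 0.1506349851151427
1.7515911637083563e-11 [-0.72  0.04  1.18 -0.7   1.77  0.26] [-0.06  0.11  1.43 -0.    1.93  0.61]
4.620576367622083e-10 [-0.63 -0.07  1.25 -0.    1.68  0.7 ] [0.26 0.13 1.42 0.   1.9  1.59]
-- seg 0 rows 9 step 17.4mm 8.1deg
1 x ([-0.142, -0.019, 0.024], [0.0148, 0.025, 0.0347])
1 x ([-0.144, -0.002, 0.013], [0.0148, 0.0249, 0.0347])
1 x ([-0.145, 0.014, 0.002], [0.0148, 0.025, 0.0348])
1 x ([-0.141, 0.03, -0.011], [0.0148, 0.0249, 0.0347])
1 x ([-0.136, 0.044, -0.023], [0.0148, 0.0249, 0.0347])
1 x ([-0.129, 0.057, -0.036], [0.0149, 0.025, 0.0347])
1 x ([-0.118, 0.068, -0.049], [0.0148, 0.0249, 0.0347])
1 x ([-0.106, 0.078, -0.061], [0.0148, 0.025, 0.0347])
1 x ([-0.092, 0.086, -0.072], [0.0148, 0.025, 0.0348])
```

Request:
{"method": "send_rows", "body": {
  "moves": [
    {"travel": [-0.142, -0.019, 0.024], "rotation": [0.0148, 0.025, 0.0347], "hand": 0},
    {"travel": [-0.144, -0.002, 0.013], "rotation": [0.0148, 0.025, 0.0347], "hand": 0},
    {"travel": [-0.145, 0.014, 0.002], "rotation": [0.0148, 0.025, 0.0347], "hand": 0},
    {"travel": [-0.141, 0.03, -0.011], "rotation": [0.0148, 0.025, 0.0347], "hand": 0},
    {"travel": [-0.136, 0.044, -0.023], "rotation": [0.0148, 0.025, 0.0347], "hand": 0}
  ]
}}

```text
time: 30.32
tcp_pos: [453.1, -248.9, 280.4]
orientation: [0.105, 0.927, 0.328, -0.147]
contact_force: [-0.5, 1.3, 0.5]
gripper_width: 0.5
grip_force: 0.0
```

Request:
{"method": "send_rows", "body": {
  "moves": [
    {"travel": [-0.129, 0.057, -0.036], "rotation": [0.0148, 0.025, 0.0347], "hand": 0},
    {"travel": [-0.118, 0.068, -0.049], "rotation": [0.0148, 0.025, 0.0347], "hand": 0},
    {"travel": [-0.106, 0.078, -0.061], "rotation": [0.0148, 0.025, 0.0347], "hand": 0},
    {"travel": [-0.092, 0.086, -0.072], "rotation": [0.0148, 0.025, 0.0347], "hand": 0},
    {"travel": [0, 0, 0], "rotation": [0, 0, 0], "hand": 0}
  ]
}}

```text
time: 30.95
tcp_pos: [427.4, -302.0, 321.0]
orientation: [-0.002, 0.993, 0.117, -0.005]
contact_force: [0.2, -0.1, 0.1]
gripper_width: 0.5
grip_force: 0.0
```

```bash
cat > lid.py <<'E'
from h import *
def rects(nm,im,box,zt,vmin,vmax,amin=600):
    x0,y0,x1,y1=box;c=im[y0:y1,x0:x1].astype(np.int16);sat=c.max(2)-c.min(2);v=c.max(2)
    m=cv2.morphologyEx(((sat<28)&(v>=vmin)&(v<vmax)).astype(np.uint8),cv2.MORPH_CLOSE,np.ones((7,7)))
    for kk in cv2.findContours(m,cv2.RETR_EXTERNAL,cv2.CHAIN_APPROX_NONE)[0]:
        if cv2.contourArea(kk)>amin:
            r=cv2.minAreaRect(kk);b=cv2.boxPoints(r)+[x0,y0];q=plane(nm,b,zt);e=np.diff(q,axis=0)[:2];L=e[np.argmax(np.linalg.norm(e,axis=1))]
            print(nm,cv2.contourArea(kk),'ctr',q.mean(0),'yaw',np.degrees(np.arctan2(L[1],L[0])),'size',np.linalg.norm(e,axis=1))
E
python3 - <<'E'
from lid import *
np.set_printoptions(precision=1,suppress=True)
a=snap('top','t15');b=snap('side','s15')
rects('top',cv2.imread('pics/t0.png'),(140,155,240,255),50,75,135)
rects('top',a,(215,150,315,280),46,70,135)
rects('top',a,(140,150,225,270),4,0,75)
rects('top',a,(215,150,315,280),74,0,62,40)
v=np.hstack([cv2.resize(a[140:290,145:395],(500,300),interpolation=cv2.INTER_CUBIC),cv2.resize(b[130:300,180:350],(300,300),interpolation=cv2.INTER_CUBIC)])
cv2.imwrite('pics/z15.png',cv2.convertScaleAbs(v[:,:,::-1],alpha=1.8))
E
```

```text
top 3430.5 ctr [524.6 199.   50. ] yaw -166.22744364721495 size [138.3 247.4]
top 4778.5 ctr [468.8 -82.2  46. ] yaw 179.6399559583223 size [205.2 284.6]
top 3377.0 ctr [531.1 204.6   4. ] yaw -165.8703239404079 size [137.7 240.4]
top 90.0 ctr [ 498.9 -105.1   74. ] yaw -165.93826852316144 size [13.4 70.5]
top 73.5 ctr [690.9  26.5  74. ] yaw -89.13017522931658 size [73.3 18. ]
```

View pics/z15.png

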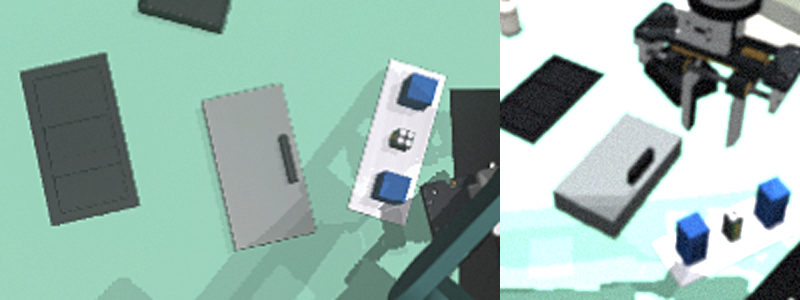

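Picture: covers stand on modules 2 and 0, tub empty (corners (21,72),(105,54),(139,207),(53,224)). The lid has been knocked some 45 mm toward −y: bar now at (289,158). I measure tub and lid from both views.

```bash
cat > quad.py <<'E'
from lid import *
np.set_printoptions(precision=1,suppress=True)
def quad(nm,im,box,f,z):
    x0,y0,x1,y1=box;c=im[y0:y1,x0:x1].astype(np.float32);g=f(c);g=cv2.resize(g.astype(np.float32),None,fx=8,fy=8,interpolation=cv2.INTER_LINEAR)
    m=(g>0).astype(np.uint8);m=cv2.morphologyEx(m,cv2.MORPH_OPEN,np.ones((9,9)))
    kk=max(cv2.findContours(m,cv2.RETR_EXTERNAL,cv2.CHAIN_APPROX_NONE)[0],key=cv2.contourArea);h=cv2.convexHull(kk)
    ap=None
    for e in np.arange(.01,.12,.005):
        ap=cv2.approxPolyDP(h,e*cv2.arcLength(h,True),True).reshape(-1,2)
        if len(ap)<=4:break
    # refine: fit a line to hull-contour points near each side, intersect
    P=kk.reshape(-1,2).astype(np.float32);L=[]
    for i in range(len(ap)):
        a,b=ap[i].astype(float),ap[(i+1)%len(ap)].astype(float);d=(b-a)/np.linalg.norm(b-a);t=(P-a)@d/np.linalg.norm(b-a);n=(P-a)@[-d[1],d[0]]
        s=P[(t>.12)&(t<.88)&(abs(n)<12)];vx,vy,px,py=cv2.fitLine(s,cv2.DIST_HUBER,0,.01,.01).ravel();L.append((vx,vy,px,py))
    C=[]
    for i in range(len(L)):
        a,b=L[i-1],L[i];t=np.linalg.solve(np.array([[a[0],-b[0]],[a[1],-b[1]]]),[b[2]-a[2],b[3]-a[3]]);C.append([a[2]+t[0]*a[0],a[3]+t[0]*a[1]])
    px=(np.array(C)+.5)/8-.5+[x0,y0];q=plane(nm,px,z);ed=np.roll(q,-1,0)-q;ln=np.linalg.norm(ed,axis=1);i=np.argsort(ln)[-2:]
    ys=[np.degrees(np.arctan2(*(e*np.sign(e[0]))[1::-1])) for e in ed[i]]
    print(nm,'c',q.mean(0),'yaw',np.array(ys),'len',ln);return px,q
E
python3 - <<'E'
from quad import *
a=cv2.imread('pics/t15.png');b=cv2.imread('pics/s15.png')
dark=lambda t:(lambda c:t-c[:,:,1])
gray=lambda t:(lambda c:np.where((c.max(2)-c.min(2)<24)&(c.max(2)>t),1.,-1.))
print('sample bench/tub G',a[205,150],a[205,185],'lid',a[225,270],'side tub',b[170,205],'bench',b[150,200],'lid',b[215,235], b[238,235])
quad('top',a,(145,155,225,260),dark(90),4)
quad('side',b,(178,150,246,222),dark(60),4)
quad('top',a,(238,172,312,272),gray(62),46)
E
```

```text
sample bench/tub G [104 118  85] [45 45 42] lid [91 93 89] side tub [20 22 17] bench [183 204 150] lid [120 115 115] [120 118 113]
top c [532.1 203.7   4. ] yaw [13.7 13.7] len [241.  136.5 241.4 136.4]
side c [531.5 193.2   4. ] yaw [14.2 17.8] len [231.8 114.6 232.4 129.5]
top c [490.5 -65.2  46. ] yaw [13.4 13.9] len [225.1 124.5 224.6 122.4]
```

```bash
python3 - <<'E'
from tr import *
p,R,s=cur();print(p);D=down(-76.35)
plan([((500.6,-108.2,200),D,6),((500.6,-108.2,50.5),D,5)])
E
```

```text
k [  0.    56.6  152.6  449.   100.7  499.8  350.63] 0.15063498676299913
[ 428.41 -299.93  319.76]
-- seg 0 rows 6 step 39.6mm 0.1deg
1 x ([0.163, -0.234, 0.166], [-0.0004, 0.0006, 0.0001])
1 x ([0.162, -0.233, 0.166], [-0.0004, 0.0006, 0.0001])
1 x ([0.162, -0.235, 0.167], [-0.0004, 0.0007, 0.0001])
1 x ([0.161, -0.234, 0.166], [-0.0004, 0.0006, 0.0])
1 x ([0.161, -0.235, 0.166], [-0.0004, 0.0006, 0.0001])
1 x ([0.161, -0.234, 0.166], [-0.0004, 0.0006, 0.0001])
-- seg 1 rows 5 step 29.9mm 0.0deg
1 x ([0.0, 0.0, 0.249], [0.0, 0.0, 0.0])
1 x ([0.0, 0.0, 0.25], [0.0, 0.0, 0.0])
2 x ([0.0, 0.0, 0.249], [0.0, 0.0, 0.0])
1 x ([0.0, -0.001, 0.249], [0.0, 0.0, 0.0])
```

Request:
{"method": "send_rows", "body": {
  "moves": [
    {"travel": [0.163, -0.234, 0.166], "rotation": [-0.0004, 0.0006, 0], "hand": 0},
    {"travel": [0.162, -0.234, 0.166], "rotation": [-0.0004, 0.0006, 0], "hand": 0},
    {"travel": [0.162, -0.234, 0.166], "rotation": [-0.0004, 0.0006, 0], "hand": 0},
    {"travel": [0.161, -0.234, 0.166], "rotation": [-0.0004, 0.0006, 0], "hand": 0},
    {"travel": [0.161, -0.235, 0.166], "rotation": [-0.0004, 0.0006, 0], "hand": 0},
    {"travel": [0.161, -0.234, 0.166], "rotation": [-0.0004, 0.0006, 0], "hand": 0},
    {"travel": [0, 0, 0], "rotation": [0, 0, 0], "hand": 0},
    {"travel": [0, 0, 0], "rotation": [0, 0, 0], "hand": 0}
  ]
}}

```text
time: 32.05
tcp_pos: [500.9, -107.8, 200.7]
orientation: [0.001, 0.993, 0.121, -0.0]
contact_force: [0.1, -0.6, 0.7]
gripper_width: 0.503
grip_force: 0.0
```

```bash
python3 - <<'E'
from tr import *
p,R,s=cur();print(p);D=down(-76.35)
plan([((500.6,-108.2,51),D,5)])
E
```

```text
k [  0.    56.6  152.6  449.   100.7  499.8  350.63] 0.15063498620073848
[ 500.94 -107.76  200.66]
-- seg 0 rows 5 step 29.9mm 0.0deg
1 x ([-0.001, 0.0, 0.249], [0.0001, 0.0, 0.0002])
1 x ([0.0, 0.001, 0.25], [0.0, 0.0, 0.0002])
1 x ([-0.001, 0.0, 0.249], [0.0001, 0.0, 0.0003])
1 x ([-0.001, 0.001, 0.25], [0.0001, 0.0, 0.0002])
1 x ([0.0, 0.0, 0.249], [0.0, 0.0001, 0.0002])
```

Request:
{"method": "send_rows", "body": {
  "moves": [
    {"travel": [0, 0, 0.249], "rotation": [0, 0, 0], "hand": 0},
    {"travel": [0, 0.001, 0.25], "rotation": [0, 0, 0], "hand": 0},
    {"travel": [0, 0, 0.249], "rotation": [0, 0, 0], "hand": 0},
    {"travel": [0, 0.001, 0.25], "rotation": [0, 0, 0], "hand": 0},
    {"travel": [0, 0, 0.247], "rotation": [0, 0, 0], "hand": 0},
    {"travel": [0, 0, 0], "rotation": [0, 0, 0], "hand": 0}
  ]
}}

```text
time: 32.8
tcp_pos: [499.3, -108.8, 49.4]
orientation: [-0.001, 0.993, 0.119, -0.002]
contact_force: [0.0, -0.3, -0.2]
gripper_width: 0.498
grip_force: 0.0
```

Request:
{"method": "send_rows", "body": {
  "moves": [
    {"travel": [0, 0, 0], "rotation": [0, 0, 0], "hand": -1},
    {"travel": [0, 0, 0], "rotation": [0, 0, 0], "hand": -1},
    {"travel": [0, 0, 0], "rotation": [0, 0, 0], "hand": -1},
    {"travel": [0, 0, 0], "rotation": [0, 0, 0], "hand": -1},
    {"travel": [0, 0, 0], "rotation": [0, 0, 0], "hand": -1}
  ]
}}

```text
time: 33.42
tcp_pos: [501.4, -108.4, 51.9]
orientation: [0.0, 0.993, 0.119, 0.001]
contact_force: [-0.8, 0.4, 3.0]
gripper_width: 0.128
grip_force: 30.0
```

```bash
python3 - <<'E'
from tr import *
p,R,s=cur();print(p,s['gripper_width'],s['contact_force'],s['grip_force']);D=down(-76.35)
T=np.array([542.6,160.6])
plan([([p[0],p[1],150],D,4),([*T,150],D,7),([*T,75],D,4)])
E
```

```text
k [  0.    56.6  152.6  449.   100.7  499.8  350.63] 0.15063498591931068
[ 501.41 -108.39   51.85] 0.1275721993917717 [-0.77  0.39  3.01] 29.997246265411377
-- seg 0 rows 4 step 24.5mm 0.0deg
1 x ([0.0, 0.0, -0.204], [0.0, -0.0001, 0.0001])
1 x ([0.001, 0.0, -0.205], [0.0001, -0.0001, 0.0001])
1 x ([0.0, 0.0, -0.204], [0.0, -0.0001, 0.0001])
1 x ([0.0, 0.0, -0.205], [0.0001, -0.0002, 0.0001])
-- seg 1 rows 7 step 38.9mm 0.0deg
1 x ([0.123, -0.3, 0.0], [0.0, 0.0, 0.0])
1 x ([0.123, -0.299, 0.0], [0.0, 0.0, 0.0])
1 x ([0.124, -0.3, 0.0], [0.0, 0.0, 0.0])
1 x ([0.123, -0.299, 0.0], [0.0, 0.0, 0.0])
1 x ([0.123, -0.3, 0.0], [0.0, 0.0, 0.0])
1 x ([0.123, -0.299, 0.0], [0.0, 0.0, 0.0])
1 x ([0.123, -0.3, 0.0], [0.0, 0.0, 0.0])
-- seg 2 rows 4 step 18.8mm 0.0deg
1 x ([0.0, 0.0, 0.156], [0.0, 0.0, 0.0])
1 x ([0.0, 0.0, 0.157], [0.0, 0.0, 0.0])
1 x ([0.0, 0.0, 0.156], [0.0, 0.0, 0.0])
1 x ([0.001, 0.0, 0.156], [0.0, 0.0, 0.0])
```

Request:
{"method": "send_rows", "body": {
  "moves": [
    {"travel": [0, 0, -0.204], "rotation": [0, 0, 0], "hand": -1},
    {"travel": [0, 0, -0.205], "rotation": [0, 0, 0], "hand": -1},
    {"travel": [0, 0, -0.204], "rotation": [0, 0, 0], "hand": -1},
    {"travel": [0, 0, -0.205], "rotation": [0, 0, 0], "hand": -1}
  ]
}}

```text
time: 33.92
tcp_pos: [500.4, -108.3, 149.1]
orientation: [-0.0, 0.993, 0.12, -0.001]
contact_force: [0.0, -0.1, -1.2]
gripper_width: 0.127
grip_force: 30.0
```

Request:
{"method": "send_rows", "body": {
  "moves": [
    {"travel": [0.123, -0.3, 0], "rotation": [0, 0, 0], "hand": -1},
    {"travel": [0.123, -0.3, 0], "rotation": [0, 0, 0], "hand": -1},
    {"travel": [0.124, -0.299, 0], "rotation": [0, 0, 0], "hand": -1},
    {"travel": [0.123, -0.3, 0], "rotation": [0, 0, 0], "hand": -1},
    {"travel": [0.123, -0.3, 0], "rotation": [0, 0, 0], "hand": -1},
    {"travel": [0.124, -0.299, 0], "rotation": [0, 0, 0], "hand": -1},
    {"travel": [0.123, -0.3, 0], "rotation": [0, 0, 0], "hand": -1}
  ]
}}

```text
time: 34.8
tcp_pos: [541.4, 161.9, 148.3]
orientation: [0.0, 0.993, 0.12, -0.001]
contact_force: [0.3, 0.3, -2.2]
gripper_width: 0.128
grip_force: 30.0
```

Request:
{"method": "send_rows", "body": {
  "moves": [
    {"travel": [0, 0, 0.156], "rotation": [0, 0, 0], "hand": -1},
    {"travel": [0, 0, 0.157], "rotation": [0, 0, 0], "hand": -1},
    {"travel": [0, 0, 0.156], "rotation": [0, 0, 0], "hand": -1},
    {"travel": [0, 0, 0.156], "rotation": [0, 0, 0], "hand": -1},
    {"travel": [0, 0, 0], "rotation": [0, 0, 0], "hand": -1},
    {"travel": [0, 0, 0], "rotation": [0, 0, 0], "hand": -1}
  ]
}}

```text
time: 35.55
tcp_pos: [542.3, 160.5, 74.7]
orientation: [0.0, 0.993, 0.119, 0.001]
contact_force: [0.6, -0.2, -0.9]
gripper_width: 0.122
grip_force: 30.0
```

```bash
python3 - <<'E'
from tr import *
p,R,s=cur();print(p,s['gripper_width'],s['contact_force'],s['grip_force']);D=down(-76.35)
plan([([543,160.7,75],D,1),([543,160.7,55.5],D,5)])
E
```

```text
k [  0.    56.6  152.6  449.   100.7  499.8  350.63] 0.150634985975142
[542.3  160.53  74.73] 0.12242600931657154 [ 0.57 -0.24 -0.94] 29.996674954891205
-- seg 0 rows 1 step 0.8mm 0.1deg
1 x ([0.006, 0.0, -0.002], [0.0001, -0.0004, 0.0003])
-- seg 1 rows 5 step 3.9mm 0.0deg
1 x ([0.0, 0.0, 0.032], [0.0, 0.0, 0.0])
1 x ([0.0, 0.0, 0.033], [0.0, 0.0, 0.0])
1 x ([0.0, 0.0, 0.032], [0.0, 0.0, 0.0])
1 x ([0.0, 0.0, 0.033], [0.0, 0.0, 0.0])
1 x ([0.0, 0.0, 0.032], [0.0, 0.0, 0.0])
```

Request:
{"method": "send_rows", "body": {
  "moves": [
    {"travel": [0.006, 0, 0], "rotation": [0, 0, 0], "hand": -1},
    {"travel": [0, 0, 0.032], "rotation": [0, 0, 0], "hand": -1},
    {"travel": [0, 0, 0.033], "rotation": [0, 0, 0], "hand": -1},
    {"travel": [0, 0, 0.032], "rotation": [0, 0, 0], "hand": -1},
    {"travel": [0, 0, 0.033], "rotation": [0, 0, 0], "hand": -1},
    {"travel": [0, 0, 0], "rotation": [0, 0, 0], "hand": -1},
    {"travel": [0, 0, 0], "rotation": [0, 0, 0], "hand": -1}
  ]
}}

```text
time: 36.42
tcp_pos: [542.6, 161.0, 58.7]
orientation: [0.0, 0.993, 0.12, 0.0]
contact_force: [-0.1, 0.2, -2.2]
gripper_width: 0.125
grip_force: 30.0
```

Below rim height with no upward force: the lid has gone over the rim. Lower the last millimetres and release.

Request:
{"method": "send_rows", "body": {
  "moves": [
    {"travel": [0, 0, 0.01], "rotation": [0, 0, 0], "hand": -1},
    {"travel": [0, 0, 0.01], "rotation": [0, 0, 0], "hand": -1},
    {"travel": [0, 0, 0.005], "rotation": [0, 0, 0], "hand": -1},
    {"travel": [0, 0, 0], "rotation": [0, 0, 0], "hand": -1},
    {"travel": [0, 0, 0], "rotation": [0, 0, 0], "hand": -1}
  ]
}}

```text
time: 37.05
tcp_pos: [542.6, 160.9, 55.9]
orientation: [0.0, 0.993, 0.12, 0.0]
contact_force: [-1.0, -0.9, -0.2]
gripper_width: 0.123
grip_force: 30.0
```

Request:
{"method": "send_rows", "body": {
  "moves": [
    {"travel": [0, 0, 0], "rotation": [0, 0, 0], "hand": -0.5},
    {"travel": [0, 0, 0], "rotation": [0, 0, 0], "hand": -0.4},
    {"travel": [0, 0, 0], "rotation": [0, 0, 0], "hand": -0.4},
    {"travel": [0, 0, -0.15], "rotation": [0, 0, 0], "hand": -0.4},
    {"travel": [0, 0, -0.4], "rotation": [0, 0, 0], "hand": -0.3},
    {"travel": [0, 0, -0.4], "rotation": [0, 0, 0], "hand": 0},
    {"travel": [0, 0, -0.4], "rotation": [0, 0, 0], "hand": 0},
    {"travel": [0, 0.4, 0], "rotation": [0, 0, 0], "hand": 0}
  ]
}}

```text
time: 38.05
tcp_pos: [556.3, 116.5, 225.7]
orientation: [-0.0, 0.992, 0.122, 0.007]
contact_force: [0.3, -0.3, -0.5]
gripper_width: 0.497
grip_force: 0.0
```

Request:
{"method": "send_rows", "body": {
  "moves": [
    {"travel": [0, 0.5, 0], "rotation": [0, 0, 0], "hand": 0},
    {"travel": [0, 0.5, 0], "rotation": [0, 0, 0], "hand": 0},
    {"travel": [0, 0.4, 0], "rotation": [0, 0, 0], "hand": 0},
    {"travel": [0, 0.3, 0], "rotation": [0, 0, 0], "hand": 0},
    {"travel": [0, 0, 0], "rotation": [0, 0, 0], "hand": 0},
    {"travel": [0, 0, 0], "rotation": [0, 0, 0], "hand": 0}
  ]
}}

```text
time: 38.8
tcp_pos: [602.3, -83.3, 218.7]
orientation: [-0.0, 0.993, 0.12, 0.001]
contact_force: [-0.2, 0.1, 0.1]
gripper_width: 0.504
grip_force: 0.0
```

```bash
python3 - <<'E'
from quad import *
from chk import chk
a=snap('top','t20');b=snap('side','s20')
gray=lambda t:(lambda c:np.where((c.max(2)-c.min(2)<24)&(c.max(2)>t),1.,-1.))
A=cv2.imread('pics/t20.png')
for f in('t0','t20'):quad('top',cv2.imread(f'pics/{f}.png'),(145,155,225,260),gray(70),50)
for f in('s0','s20'):quad('side',cv2.imread(f'pics/{f}.png'),(160,140,250,230),gray(75),50)
chk([('top',a),('side',b)],np.array([604.8,-303.5,81]));chk([('top',a),('side',b)],np.array([460.4,-260.5,81]))
print(read_state()['contact_force'],read_state()['tcp_pos'])
E
```

```text
k [  0.    56.6  152.6  449.   100.7  499.8  350.63] 0.1506349859034217
top c [534.52 203.83  50.  ] yaw [14.08 13.95] len [223.44 120.16 224.53 119.65]
top c [531.95 203.45  50.  ] yaw [13.68 13.46] len [223.88 120.74 223.96 119.87]
side c [533.59 198.44  50.  ] yaw [14.15 14.02] len [219.09 116.16 219.27 115.65]
side c [530.49 196.55  50.  ] yaw [13.39 13.73] len [220.13 117.58 221.17 118.88]
top exp [356.39 183.22] got (355.7358093261719, 183.92453002929688) (12.911890983581543, 11.813007354736328) world err [-2.11  1.98  0.  ]
side exp [334.56 235.25] got (334.9647216796875, 236.45883178710938) (14.317411422729492, 11.497314453125) world err [-2.73 -3.42  0.  ]
top exp [342.6  232.75] got (342.02294921875, 233.25689697265625) (13.218002319335938, 12.739089965820312) world err [-1.47  1.68  0.  ]
side exp [288.19 256.02] got (288.3000183105469, 257.6000061035156) (12.969194412231445, 14.310833930969238) world err [-3.61 -3.64  0.  ]
[0.21 0.98 0.7 ] [602.25 -82.56 218.48]
```

```bash
python3 -c "
from workcell import *
print(close_job())"
```

```text
the job is handed in; nothing more can be done
None
```

The job is handed in at about 39 s of the 208 s allowed, though the judge returned no verdict: the final camera check showed both covers (only two were in the tub) mouth-down and home on modules 0 and 2, and the lid seated back on the tub after it had been knocked about 45 mm aside mid-run; I did not measure the bystanders again at the end.

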